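# Pack bearing housings into a lidded transport case

### The job

Lift the lid off the transport case by its knob and lay it flat on the rubber mat. Then stand each bearing housing that is on the bench in a bay of its own, upright and lengthwise, and fill the gap left in that bay with the wooden blocking piece that fits it (the thin pieces go with the long-footed housings, the thick piece with the short-footed one), everything down on the bay's floor. Finally put the lid back so that it sits fully down on the case, without disturbing the other things on the bench; a blocking piece that is not needed can stay where it is.

Things in the scene. Friction and masses are not known exactly. Their poses are not given: they have to be found in the camera images.
- case: Plywood case fixed on the bench, left or right of the middle: 186 (x) x 214 (y) x 76 mm high outside, walls and floor 8 mm; open on top under its lid. Three bays side by side, each 170 mm long (x) and 62 mm wide, parted by dividers 6 mm thick, 30 mm high above the floor. Origin: centre of its underside, x along the bays, z up.
- bay1 (a point): Centre of the -y bay's floor (8 mm above the bench), axes as the case: x along the bay. The bay is 170 mm long (x) and 62 mm wide (y).
- bay2 (a point): Centre of the middle bay's floor (8 mm above the bench), axes as the case: x along the bay. The bay is 170 mm long (x) and 62 mm wide (y).
- bay3 (a point): Centre of the +y bay's floor (8 mm above the bench), axes as the case: x along the bay. The bay is 170 mm long (x) and 62 mm wide (y).
- lid: Loose plywood cap lid, at the start on the case: 202 (x) x 230 (y) mm, 0.35 kg. 8 mm plate with a skirt 14 mm deep, 4 mm thick, that goes round the outside of the case with 4 mm play each side. Square dark knob 32 x 32 mm in the middle, from 22 to 64 mm above the origin. Origin: centre of the skirt's lower edge; seated, 62 mm above the case's underside, axes as the case's or half a turn round.
- lid_knob (a point): Centre of the top of the lid's knob, 64 mm above the lid's origin.
- mat: Black rubber mat, 250 (x) x 270 (y) x 3 mm, fixed on the bench on the other side from the case; the place for the lid. Origin: centre of its underside.
- long1: Grey cast pillow-block bearing housing: flat foot 110 (x) x 52 (y) x 16 mm high, and on its middle an upright 36 mm (x) x 42 mm (y) with flat faces across x up to 46 mm and a rounded top that ends 64 mm above the underside; about 0.45 kg. Origin: centre of its underside; x along the foot, z up. May be absent (None) in some runs: then the job is without it.
- long2: Grey cast pillow-block bearing housing: flat foot 110 (x) x 52 (y) x 16 mm high, and on its middle an upright 36 mm (x) x 42 mm (y) with flat faces across x up to 46 mm and a rounded top that ends 64 mm above the underside; about 0.45 kg. Origin: centre of its underside; x along the foot, z up. May be absent (None) in some runs: then the job is without it.
- short1: Grey cast pillow-block bearing housing: flat foot 86 (x) x 52 (y) x 16 mm high, and on its middle an upright 36 mm (x) x 42 mm (y) with flat faces across x up to 46 mm and a rounded top that ends 64 mm above the underside; about 0.45 kg. Origin: centre of its underside; x along the foot, z up. May be absent (None) in some runs: then the job is without it.
- thin1: Plain pale wooden blocking piece: solid foot 50 (x) x 52 (y) x 30 mm high with an upright grip rib 16 mm (x) x 44 mm (y) on its middle, up to 62 mm above the underside; about 0.09 kg. Origin: centre of its underside; x along the 50 mm side, z up. Fills the space left in a bay by a long (110 mm)-footed housing.
- thin2: Plain pale wooden blocking piece: solid foot 50 (x) x 52 (y) x 30 mm high with an upright grip rib 16 mm (x) x 44 mm (y) on its middle, up to 62 mm above the underside; about 0.09 kg. Origin: centre of its underside; x along the 50 mm side, z up. Fills the space left in a bay by a long (110 mm)-footed housing.
- thick1: Plain pale wooden blocking piece: solid foot 74 (x) x 52 (y) x 30 mm high with an upright grip rib 16 mm (x) x 44 mm (y) on its middle, up to 62 mm above the underside; about 0.09 kg. Origin: centre of its underside; x along the 74 mm side, z up. Fills the space left in a bay by a short (86 mm)-footed housing.
- oil: Steel can, 56 mm across, 75 mm tall; not part of the job, leave it alone. Origin: centre of its underside.
- jar: Glass jar, 66 mm across, 70 mm tall; not part of the job, leave it alone. Origin: centre of its underside.
- screwdriver: Screwdriver lying on the bench; not part of the job, leave it alone. Origin: centre of its underside.
- wrench: Wrench lying on the bench; not part of the job, leave it alone. Origin: centre of its underside.
- mug: Blue mug, 76 mm across, 90 mm tall; not part of the job, leave it alone. Origin: centre of its underside.
Mind the look-alikes: they are no part of the job. What is shaped like the thin1 but purple or yellow is not meant.

How it is judged:
By the outcome, as a careful person would: the job done as asked, in the order asked, and still so for the second after the job is handed in, with the robot touching nothing.
Of long1, long2, short1 only 2 to 3 are there at a start; the rules pass over those that are not, and their reading is None.
At some moment in a run one of long1, long2, short1, thin1, thin2, thick1 may be knocked a few centimetres aside while the robot is not near it.
Once in a run the grip may slacken for a moment while it holds something.
It also fails if it takes over 208 s, if anything falls off the work surface, if the arm or the gripper's body presses on something with over 40 N, if the wrist force passes 120 N, or if a joint passes its speed limit or range.

### The arm

A 6-joint arm with a two-finger parallel gripper is mounted at the origin on the work surface. World frame = base frame: x ahead of the robot, y to its left, z up, the work surface at z = 0. Lengths are in mm, angles in rad, forces in N, time in s.
With the tool pointing down it reaches from about 425 to 950 mm from the base axis. Payload 14.7 kg.
Tool frame: the origin (TCP) lies on the mounting face of the last link; the fingertips stand 173 mm ahead of it and the grasp point (between the pads) lies 155 mm ahead of it; z points along the fingers, y is the line along which they close (so a half turn about z gives the same grasp; the last joint's range is limited). The gripper opens to 85 mm and grips with 20 to 120 N. Pads are 22 mm wide; open, the fingers measure 114 mm over their backs; the gripper's body (76 mm by 85 mm) begins 54 mm behind the grasp point. The pads swing forward as they close: fully open they stand 13 mm farther back than shut.
Start: joints at [-1.301, 0.48, 1.596, -0, 1.065, -0.047], TCP at [202.509, -617.644, 404.697] pointing down, gripper open.
Joint ranges: [-2.75, 2.75], [-0.82, 2.05], [0.23, 2.67], [-1.56, 4.7], [0.09, 2.69], [-2.92, 2.92]. Speed limits (rad/s): [1.89, 1.89, 2.39, 3.01, 3.01, 3.01].

### API

Orientations are given as a rotation vector (axis times angle).
In Python, from station import readout, optics, close_job gives the robot as it stands. The module is installed in compiled form; this text tells all that it offers.
- The arm moves only by the tool jog_arm, never from a script. Its argument "plan" is text: rows parted by semicolons, each of 7 numbers parted by spaces: the shift along the tool's x, y, z in m, then the turn, a rotation vector about the tool's x, y, z in rad, then the opening, from 0 (shut) to 1 (fully open). In form: tx ty tz wx wy wz hand; .... A call has 1 to 5 rows; each row is the pose to reach, as a shift and turn from the pose commanded when the call began, along the tool's axes at that moment; what a row does not reach only later rows make up. A row lasts 1/10 s, in which the tool goes at most 50 mm and 8.59 degrees, less where a joint would pass 70% of its speed; a pose out of reach is approached as far as the arm can. A call with a gripper value outside its range is refused whole. The fingers move at their own pace and stop on an object; the grip force is fixed at half the most. Time passes only in rows, so rows that repeat a pose let the fingers close. It gives the time, the measured TCP pose, the force, the opening and the grip force at its end, in the units of the state.
- readout.observe(): the state, without advancing time (a new reading comes with each control period).
- optics.capture(name): name is "scene" or "top"; returns (picture, depth): 384x512x3 uint8, blue, green, red; 384x512 float32, mm along the optical axis (not along the pixel's ray), 0 where there is no reading.
- optics.camera_params(name): a dict with "fx", "fy", "cx", "cy" (pixels), "k1" (the pictures are not rectified: a ray, as slopes to the right and down, at radius r is drawn at 1 + k1 r^2 times it, then the intrinsics apply), "rvec" (rotation vector, rad) and "tvec" (3), from world to camera coordinates, as OpenCV has them. Camera axes: x right, y down, z forward; pixel columns grow to the right and rows downward; lengths in mm; the calibration is good to about 2 mm. A picture is of the moment at which its call begins. camera_params takes no time and is no camera call.
- close_job(): hands the job in; it is judged then, once.
The state is a dict: "time": time; "joint_pos": joint angles; "qd": joint speeds; "tau": joint torques, N m; "eef_pos": TCP position; "ee_rot": TCP orientation; "contact_force": force on the tool from outside, world axes, zero at the start; "wrist_torque": the same for the moment, N m; "grip_width": finger opening in mm; "gripper_force": force on a finger pad.
Only numpy, scipy, OpenCV 4.12 (cv2) and the standard library are available. Lean on these libraries where they do the work, as an engineer would, in place of code of your own. Each camera call takes 0.05 s, during which the arm holds its last target. There are 200 camera calls.

## Working session

There is one attempt and no reset: what is moved stays moved. The work goes in short steps, Python scripts to look and compute and a tool call to move; the robot and the scene stay as the last step left them, time stands still between calls to the robot, and variables do not carry over. Pictures are saved under pics/ and viewed, at most 14 in all, crops included, and the job is handed in when it is done.

Besides the shell and the picture viewer there is one more tool, called after "Call:" as name(argument=value, ...), one argument or row to a line, values as JSON. jog_arm: Moves the arm, as the interface text tells. Its arguments: {"type":"object","properties":{"plan":{"type":"string"}},"required":["plan"]}

```bash
mkdir -p pics; cat > h.py <<'E'
import numpy as np, cv2
from scipy.spatial.transform import Rotation as R
from station import readout, optics, close_job
def cap(n):
    im,d=optics.capture(n); return im,d
def cloud(n,d):
    p=optics.camera_params(n)
    v,u=np.mgrid[:384,:512].astype(float)
    K=np.array([[p['fx'],0,p['cx']],[0,p['fy'],p['cy']],[0,0,1.]])
    q=cv2.undistortPoints(np.stack([u.ravel(),v.ravel()],1)[:,None],K,np.array([p['k1'],0,0,0,0.]))[:,0]
    z=d.ravel().astype(float); c=np.c_[q*z[:,None],z]
    Rm=R.from_rotvec(np.ravel(p['rvec'])).as_matrix()
    w=(c-np.ravel(p['tvec']))@Rm
    w[z<=0]=np.nan
    return w.reshape(384,512,3)
E
cat > a.py <<'E'
from h import *
s=readout.observe(); print({k:np.round(v,3).tolist() for k,v in s.items()})
ims=[]
for n in('scene','top'):
    im,d=cap(n); cv2.imwrite(f'pics/{n}0.png',cv2.resize(im,(800,600))); np.savez(f'{n}0.npz',im=im,d=d)
    p=optics.camera_params(n);print(n,p)
    w=cloud(n,d); print(np.nanmedian(w[...,2]), (d>0).mean())
E
python3 a.py
```

```text
{'time': 0.0, 'joint_pos': [-1.301, 0.481, 1.597, -0.0, 1.065, -0.047], 'qd': [-0.001, 0.001, 0.0, 0.001, 0.0, 0.002], 'tau': [-0.005, -95.065, -43.019, -0.0, 0.013, 0.0], 'eef_pos': [202.458, -617.463, 404.08], 'ee_rot': [-3.101, -0.495, 0.0], 'contact_force': [-0.459, -0.311, -0.456], 'wrist_torque': [-0.021, 0.068, -0.034], 'gripper_force': 0.0, 'grip_width': 85.69}
scene {'fx': 414.19058400386785, 'fy': 414.19058400386785, 'cx': 251.1160953397129, 'cy': 184.45066248946227, 'k1': -0.015187256978506201, 'rvec': array([ 1.91205297,  1.67498832, -0.60441813]), 'tvec': array([ -28.77954071, -296.81822226, 1484.17027528])}
0.64390433643234 0.995941162109375
top {'fx': 497.2557885520994, 'fy': 497.2557885520994, 'cx': 242.98337796036554, 'cy': 185.42606075526803, 'k1': -0.1744191261215556, 'rvec': array([ 2.12961333, -2.13057759,  0.18240476]), 'tvec': array([-9.10388714e-01,  5.16228995e+02,  1.59043807e+03])}
0.7065857196064687 0.99609375
```

View pics/top0.png

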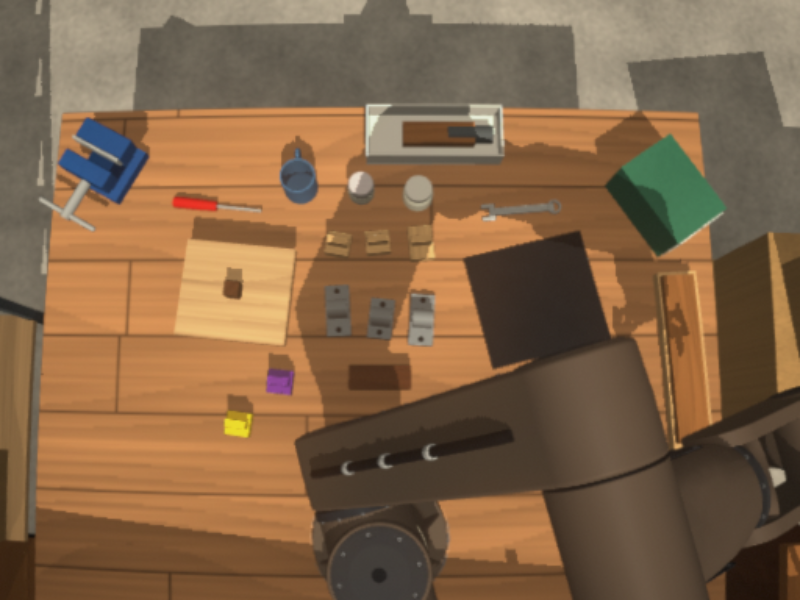

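View pics/scene0.png

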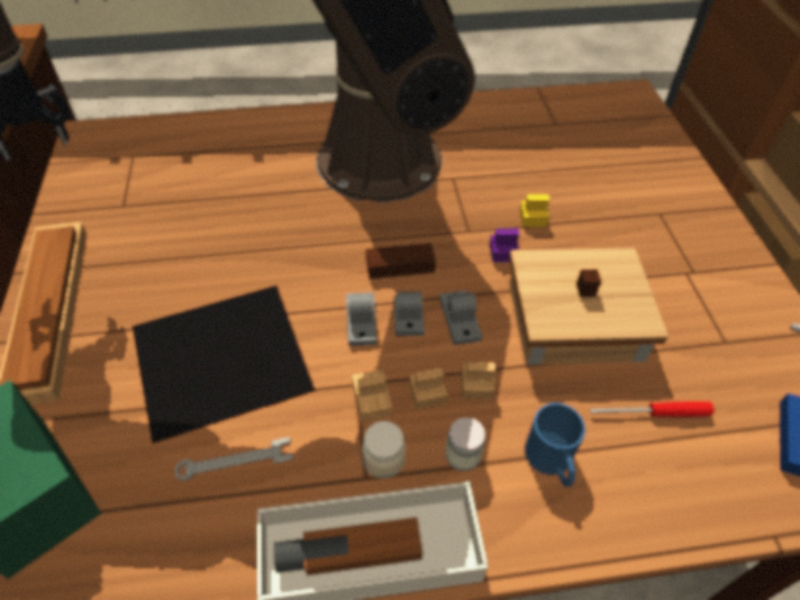

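Top view (800x600): lid/case at (235,290) on the left (+y), mat at (538,300), housings at (338,310), (380,318), (422,318), blocks at (338,242), (377,242), (420,240); purple and yellow decoys at (280,381), (238,424); can, jar and mug lie beyond the blocks. All three housings are present.

```bash
cat > m.py <<'E'
from h import *
from scipy import ndimage as nd
def rect(P):
    r=cv2.minAreaRect(P.astype(np.float32)); c=r[0]; s=r[1]; a=r[2]
    if s[0]<s[1]: s=(s[1],s[0]); a+=90
    a=(a+90)%180-90
    return np.round([*c,*s,a],1)
def clusters(n,d,lo,hi,x0=380,x1=860,y0=-420,y1=460,mn=15):
    w=cloud(n,d); z=w[...,2]
    m=(z>lo)&(z<hi)&(w[...,0]>x0)&(w[...,0]<x1)&(w[...,1]>y0)&(w[...,1]<y1)
    L,k=nd.label(m)
    for i in range(1,k+1):
        q=w[L==i]
        if len(q)>=mn: yield q
if __name__=='__main__':
    for n in('top','scene'):
        f=np.load(n+'0.npz'); d=f['d']; print(n)
        for lo,hi in((7,100),(38,70),(100,140)):
            print(' z',lo,hi)
            for q in clusters(n,d,lo,hi): print(len(q),rect(q[:,:2]),'zmed/max',np.round([np.median(q[:,2]),q[:,2].max()],0))
        w=cloud(n,d); g=f['im'].max(2)<45
        m=g&(abs(w[...,2]-3)<6)&(w[...,0]>400)&(w[...,0]<800)&(w[...,1]<-60)
        L,k=nd.label(m); i=np.argmax(nd.sum(m,L,range(1,k+1)))+1
        print('mat',rect(w[L==i][:,:2]))
E
python3 m.py
```

```text
top
 z 7 100
1095 [ 832.8 -122.4  297.6   54.2  -90. ] zmed/max [40. 69.]
449 [765.  171.8  92.4  89.3 -43.6] zmed/max [57. 98.]
280 [740.6  40.4  59.2  55.2 -86.2] zmed/max [73. 86.]
364 [736.3 -78.4  76.1  64.   22.7] zmed/max [68. 81.]
267 [709.4 361.2 201.5  29.4  82.7] zmed/max [21. 35.]
37 [ 710.2 -361.6   38.1   17.6  -82.8] zmed/max [ 9. 22.]
18 [ 701.2 -248.7   16.5   14.1    2.1] zmed/max [11. 15.]
17 [ 700.2 -265.3   21.3   16.6  -82.7] zmed/max [10. 16.]
366 [623.8 -86.7  76.6  56.4   2.2] zmed/max [32. 69.]
247 [625.7  89.5  62.2  54.3 -16.2] zmed/max [33. 72.]
252 [628.4   5.3  58.4  53.9   3.8] zmed/max [32. 71.]
4380 [517.3 310.9 258.7 223.3  84.3] zmed/max [ 84. 100.]
476 [478.7  89.8 113.   48.7   3. ] zmed/max [19. 71.]
518 [457.7 -86.4 110.6  54.7  -3.3] zmed/max [19. 70.]
403 [ 4.609e+02 -1.000e-01  8.810e+01  5.750e+01 -5.800e+00] zmed/max [20. 72.]
 z 38 70
312 [ 832.7 -122.6  297.2   53.6  -89.8] zmed/max [55. 69.]
278 [ 850.5 -149.5  200.6   18.8  -90. ] zmed/max [45. 55.]
71 [776.9 179.1  67.5  30.8 -77.3] zmed/max [56. 70.]
66 [733.1 166.   73.6  31.6 -71.2
[... 1795 characters left out ...]
8  21.2  80.3] zmed/max [60. 66.]
182 [626.9   2.8  43.6  18.8 -86. ] zmed/max [60. 66.]
184 [625.8 -90.   44.1  19.8 -83.2] zmed/max [60. 65.]
207 [738.6 186.   66.6  29.3  49.8] zmed/max [55. 70.]
355 [736.5 -84.9  61.5  60.   33.3] zmed/max [62. 70.]
184 [773.2 149.8  68.   22.   38.2] zmed/max [53. 70.]
23 [731.5 -64.   15.7   9.3  -8. ] zmed/max [69. 70.]
196 [755.6  35.1  56.6  30.2  70.8] zmed/max [57. 70.]
49 [822.7 174.8  15.3   8.8  -1.3] zmed/max [58. 70.]
932 [ 834.4 -120.6  299.7   49.7  -89.8] zmed/max [55. 64.]
524 [ 852.5 -151.1  200.1   14.8  -90. ] zmed/max [45. 50.]
 z 100 140
203 [508.  294.9  32.9  32.6  -6.5] zmed/max [124. 129.]
mat [ 508.1 -344.6  263.1  243.9  -76.3]
```

```bash
cat > plan.py <<'E'
from h import *
def pose():
    s=readout.observe(); Rm=R.from_rotvec(s['ee_rot']).as_matrix()
    g=np.array(s['eef_pos'])+155*Rm[:,2]
    return s,g,R.from_matrix(Rm)
def Rd(psi): return R.from_euler('z',psi,degrees=True)*R.from_euler('x',180,degrees=True)
def status():
    s,g,Q=pose(); Rm=Q.as_matrix()
    print('t',round(s['time'],1),'grasp',g.round(1),'psi',np.degrees(np.arctan2(Rm[1,0],Rm[0,0])).round(2),'tilt',Rm[:2,2].round(4),
     'F',np.round(s['contact_force'],1),'w',round(s['grip_width'],1),'gf',round(s['gripper_force'],1))
def plan(wps,step=45.,deg=8.):
    """wps: (x,y,z of grasp point, psi, hand)"""
    status(); s,g,Q=pose()
    for x,y,z,psi,h in wps:
        T=Rd(psi); G=np.array([x,y,z],float)
        p0=g-155*Q.as_matrix()[:,2]; p1=G-155*T.as_matrix()[:,2]
        dr=(Q.inv()*T).as_rotvec()
        n=int(np.ceil(max(np.linalg.norm(p1-p0)/step,np.degrees(np.linalg.norm(dr))/deg,1)))
        print('->',x,y,z,psi); k=0
        nc=int(np.ceil(n/5)); cuts=np.round(np.linspace(0,n,nc+1)).astype(int)
        for a,b in zip(cuts[:-1],cuts[1:]):
            Qa=Q*R.from_rotvec(dr*a/n); d=Qa.inv().apply((p1-p0)*(b-a)/n)/1000
            w=dr*(b-a)/n
            print('  %.4f %.4f %.4f %.4f %.4f %.4f %g  x%d'%(*d,*w,h,b-a))
        g,Q=G,T
E
python3 -c "
from plan import *
plan([(560,-250,230,60,1),(507,297,230,84.4,1)])"
```

```text
t 0.1 grasp [ 202.4 -617.3  249.1] psi 18.15 tilt [-0.0003  0.001 ] F [0.1 0.  0.1] w 85.1 gf 0.0
-> 560 -250 230 60
  0.1514 -0.0793 0.0065 -0.0003 -0.0001 -0.2435 1  x4
  0.1661 -0.0404 0.0064 -0.0003 -0.0001 -0.2435 1  x4
  0.1709 0.0008 0.0064 -0.0003 -0.0001 -0.2435 1  x4
-> 507 297 230 84.4
  0.1376 -0.0983 -0.0000 0.0000 0.0000 -0.1310 1  x4
  0.1866 -0.0993 -0.0000 0.0000 0.0000 -0.1638 1  x5
  0.1602 -0.0541 -0.0000 0.0000 0.0000 -0.1310 1  x4
```

Call:
jog_arm(
  plan="0.1514 -0.0793 0.0065 0 0 -0.2435 1; 0.1514 -0.0793 0.0065 0 0 -0.2435 1; 0.1514 -0.0793 0.0065 0 0 -0.2435 1; 0.1514 -0.0793 0.0065 0 0 -0.2435 1; 0.1514 -0.0793 0.0065 0 0 -0.2435 1",
)

```text
time: 0.6
eef_pos: [323.5, -492.9, 397.9]
ee_rot: [-3.017, -0.873, -0.0]
contact_force: [0.5, 0.6, -0.2]
grip_width: 85.2
gripper_force: 0.0
```

Call:
jog_arm(
  plan="0.1661 -0.0404 0.0064 0 0 -0.2435 1; 0.1661 -0.0404 0.0064 0 0 -0.2435 1; 0.1661 -0.0404 0.0064 0 0 -0.2435 1; 0.1661 -0.0404 0.0064 0 0 -0.2435 1; 0.1661 -0.0404 0.0064 0 0 -0.2435 1",
)

```text
time: 1.1
eef_pos: [442.3, -371.2, 391.5]
ee_rot: [-2.889, -1.233, -0.0]
contact_force: [-0.9, -1.6, -0.5]
grip_width: 85.6
gripper_force: 0.0
```

Call:
jog_arm(
  plan="0.1709 0.0008 0.0064 0 0 -0.2435 1; 0.1709 0.0008 0.0064 0 0 -0.2435 1; 0.1709 0.0008 0.0064 0 0 -0.2435 1; 0.1709 0.0008 0.0064 0 0 -0.2435 1; 0.1709 0.0008 0.0064 0 0 -0.2435 1",
)

```text
time: 1.6
eef_pos: [561.4, -249.3, 385.0]
ee_rot: [-2.719, -1.574, -0.0]
contact_force: [0.6, -0.4, -0.1]
grip_width: 85.7
gripper_force: 0.0
```

Call:
jog_arm(
  plan="0.1376 -0.0983 0 0 0 -0.1310 1; 0.1376 -0.0983 0 0 0 -0.1310 1; 0.1376 -0.0983 0 0 0 -0.1310 1; 0.1376 -0.0983 0 0 0 -0.1310 1; 0.1376 -0.0983 0 0 0 -0.1310 1",
)

```text
time: 2.1
eef_pos: [543.0, -81.1, 385.5]
ee_rot: [-2.61, -1.747, 0.0]
contact_force: [0.1, -0.6, 0.1]
grip_width: 85.1
gripper_force: 0.0
```

Call:
jog_arm(
  plan="0.1866 -0.0993 0 0 0 -0.1638 1; 0.1866 -0.0993 0 0 0 -0.1638 1; 0.1866 -0.0993 0 0 0 -0.1638 1; 0.1866 -0.0993 0 0 0 -0.1638 1; 0.1866 -0.0993 0 0 0 -0.1638 1",
)

```text
time: 2.6
eef_pos: [523.4, 130.4, 385.5]
ee_rot: [-2.459, -1.955, -0.001]
contact_force: [0.3, -1.2, -0.5]
grip_width: 85.3
gripper_force: 0.0
```

Call:
jog_arm(
  plan="0.1602 -0.0541 0 0 0 -0.1310 1; 0.1602 -0.0541 0 0 0 -0.1310 1; 0.1602 -0.0541 0 0 0 -0.1310 1; 0.1602 -0.0541 0 0 0 -0.1310 1; 0.1602 -0.0541 0 0 0 -0.1310 1",
)

```text
time: 3.1
eef_pos: [507.8, 297.5, 385.2]
ee_rot: [2.326, 2.112, 0.0]
contact_force: [-0.5, -1.0, -0.9]
grip_width: 85.5
gripper_force: 0.0
```

```bash
cat > mat.py <<'E'
from m import *
for n in('top','scene'):
    im,d=cap(n); np.savez(n+'1.npz',im=im,d=d); w=cloud(n,d)
    m=(im.max(2)<50)&(abs(w[...,2]-3)<8)&(w[...,0]>330)&(w[...,0]<720)&(w[...,1]<-150)&(w[...,1]>-540)
    m=nd.binary_opening(m,iterations=2)
    L,k=nd.label(m); i=np.argmax(nd.sum(m,L,range(1,k+1)))+1
    print(n,'mat',rect(w[L==i][:,:2]))
E
python3 mat.py; python3 -c "
from plan import *
plan([(507,297,230,84.4,1),(507,297,107,84.4,1)])"
```

```text
t 3.1 grasp [507.9 296.  230.1] psi 84.44 tilt [ 0.     -0.0006] F [ 0.1 -0.2  0. ] w 85.4 gf 0.0
-> 507 297 230 84.4
  0.0008 -0.0010 0.0001 0.0001 0.0006 0.0007 1  x1
-> 507 297 107 84.4
  0.0000 -0.0000 0.1230 0.0000 0.0000 0.0000 1  x3Traceback (most recent call last):
  File "mat.py", line 6, in <module>
    L,k=nd.label(m); i=np.argmax(nd.sum(m,L,range(1,k+1)))+1
                       ~~~~~~~~~^^^^^^^^^^^^^^^^^^^^^^^^^^
    return _wrapfunc(a, 'argmax', axis=axis, out=out, **kwds)
    return bound(*args, **kwds)
ValueError: attempt to get argmax of an empty sequence
```

Call:
jog_arm(
  plan="0 0 0.05 0 0 0 1; 0 0 0.1 0 0 0 1; 0 0 0.123 0 0 0 1; 0 0 0.123 0 0 0 1; 0 0 0.123 0 0 0 1",
)

```text
time: 3.65
eef_pos: [508.0, 295.3, 262.9]
ee_rot: [2.329, 2.108, -0.001]
contact_force: [-0.3, -0.1, 0.7]
grip_width: 85.4
gripper_force: 0.0
```

Call:
jog_arm(
  plan="0 0 0 0 0 0 0; 0 0 0 0 0 0 0; 0 0 0 0 0 0 0; 0 0 0 0 0 0 0; 0 0 0 0 0 0 0",
)

```text
time: 4.15
eef_pos: [507.2, 297.0, 263.5]
ee_rot: [2.327, 2.11, 0.002]
contact_force: [-1.3, -2.0, 11.3]
grip_width: 31.4
gripper_force: 60.0
```

Call:
jog_arm(
  plan="0 0 0 0 0 0 0; 0 0 0 0 0 0 0; 0 0 0 0 0 0 0; 0 0 0 0 0 0 0; 0 0 0 0 0 0 0",
)

```text
time: 4.65
eef_pos: [507.2, 297.0, 263.5]
ee_rot: [2.327, 2.11, 0.002]
contact_force: [-1.6, -2.4, 10.8]
grip_width: 31.5
gripper_force: 60.0
```

```bash
sed -i 's/<50)/<75)/' mat.py; python3 mat.py; python3 -c "
from plan import *
status()"
```

```text
top mat [ 505.7 -341.6  263.6  243.5  -76.3]
scene mat [ 507.5 -344.1  264.9  247.9  -76.1]
t 4.8 grasp [507.4 297.1 108.5] psi 84.42 tilt [0.0014 0.0006] F [-1.4 -3.1 10.7] w 31.6 gf 60.0
```

```bash
python3 -c "
from plan import *
plan([(507,297,250,84.4,0),(570,-20,250,94,0),(507,-343,250,103.8,0),(507,-343,75,103.8,0)])"
```

```text
t 4.8 grasp [507.4 297.1 108.5] psi 84.42 tilt [0.0014 0.0006] F [-1.4 -3.1 10.7] w 31.6 gf 60.0
-> 507 297 250 84.4
  0.0000 -0.0000 -0.1415 0.0013 -0.0007 0.0003 0  x4
-> 570 -20 250 94
  -0.1547 0.0468 0.0000 0.0000 0.0000 -0.0838 0  x4
  -0.1580 0.0337 0.0000 0.0000 0.0000 -0.0838 0  x4
-> 507 -343 250 103.8
  -0.1589 -0.0427 -0.0000 -0.0000 0.0000 -0.0855 0  x4
  -0.1547 -0.0561 -0.0000 -0.0000 0.0000 -0.0855 0  x4
-> 507 -343 75 103.8
  0.0000 -0.0000 0.1750 0.0000 0.0000 0.0000 0  x4
```

Call:
jog_arm(
  plan="0 0 -0.01 0 0 0 0; 0 0 -0.03 0 0 0 0; 0 0 -0.07 0 0 0 0; 0 0 -0.11 0 0 0 0; 0 0 -0.143 0 0 0 0",
)

```text
time: 5.25
eef_pos: [506.8, 296.9, 408.1]
ee_rot: [2.327, 2.11, 0.002]
contact_force: [0.4, 0.2, -3.2]
grip_width: 31.1
gripper_force: 60.2
```

Call:
jog_arm(
  plan="0 0 0 0 0 0 0; 0 0 0 0 0 0 0",
)

```text
time: 5.45
eef_pos: [506.8, 296.9, 406.2]
ee_rot: [2.327, 2.11, 0.002]
contact_force: [-0.9, 0.5, -2.7]
grip_width: 31.5
gripper_force: 60.5
```

Call:
jog_arm(
  plan="-0.0309 0.0094 0 0 0 -0.0168 0; -0.0619 0.0187 0 0 0 -0.0335 0; -0.0928 0.0281 0 0 0 -0.0503 0; -0.1238 0.0374 0 0 0 -0.067 0; -0.1547 0.0468 0 0 0 -0.0838 0",
)

```text
time: 5.95
eef_pos: [537.9, 137.1, 403.8]
ee_rot: [-2.235, -2.206, 0.004]
contact_force: [0.2, 0.8, -2.3]
grip_width: 31.4
gripper_force: 60.2
```

Call:
jog_arm(
  plan="-0.0316 0.0067 0 0 0 -0.0168 0; -0.0632 0.0135 0 0 0 -0.0335 0; -0.0948 0.0202 0 0 0 -0.0503 0; -0.1264 0.027 0 0 0 -0.067 0; -0.158 0.0337 0 0 0 -0.0838 0",
)

```text
time: 6.45
eef_pos: [569.5, -21.4, 403.8]
ee_rot: [-2.14, -2.297, 0.003]
contact_force: [-0.4, 0.7, -3.3]
grip_width: 31.5
gripper_force: 60.2
```

Call:
jog_arm(
  plan="-0.0318 -0.0085 0 0 0 -0.0171 0; -0.0636 -0.0171 0 0 0 -0.0342 0; -0.0953 -0.0256 0 0 0 -0.0513 0; -0.1271 -0.0342 0 0 0 -0.0684 0; -0.1589 -0.0427 0 0 0 -0.0855 0",
)

```text
time: 6.95
eef_pos: [537.6, -182.6, 403.8]
ee_rot: [-2.04, -2.386, 0.001]
contact_force: [0.5, -0.4, -2.7]
grip_width: 31.5
gripper_force: 60.3
```

Call:
jog_arm(
  plan="-0.0309 -0.0112 0 0 0 -0.0171 0; -0.0619 -0.0224 0 0 0 -0.0342 0; -0.0928 -0.0337 0 0 0 -0.0513 0; -0.1238 -0.0449 0 0 0 -0.0684 0; -0.1547 -0.0561 0 0 0 -0.0855 0",
)

```text
time: 7.45
eef_pos: [506.1, -344.1, 403.6]
ee_rot: [-1.936, -2.471, 0.0]
contact_force: [0.3, 0.1, -2.7]
grip_width: 31.1
gripper_force: 60.3
```

```bash
cat > case.py <<'E'
from plan import *
from m import *
plan([(507,-343,75,103.8,0)])
for n in('scene','top'):
    im,d=cap(n); cv2.imwrite(f'pics/{n}2.png',cv2.resize(im,(800,600))); np.savez(n+'2.npz',im=im,d=d)
    print(n)
    for q in clusters(n,d,64,90,380,640,170,440,60): print(' case top',len(q),rect(q[:,:2]),np.median(q[:,2]))
    for q in clusters(n,d,90,330,330,700,-520,-160,60): print(' lid',len(q),rect(q[:,:2]),np.median(q[:,2]))
E
python3 case.py
```

```text
t 7.5 grasp [ 505.8 -343.8  248.6] psi 103.84 tilt [-0.0024  0.0018] F [ 0.3  0.1 -2.7] w 31.1 gf 60.3
-> 507 -343 75 103.8
  0.0005 0.0014 0.1736 -0.0019 -0.0024 0.0008 0  x4
scene
 case top 1217 [507.3 296.5 214.5 191.9  84.4] 74.48619570889791
 lid 7100 [ 505.6 -343.3  231.3  207.6  -76.1] 224.18911501397855
top
 case top 731 [507.2 297.7 217.3 188.7  84.5] 75.6472563459484
 lid 1087 [ 559.1 -257.7  190.3   95.7  -35.8] 224.13251731468603
 lid 195 [ 486.5 -445.4   58.7   45.7  -58.4] 225.39153082444503
```

View pics/scene2.png

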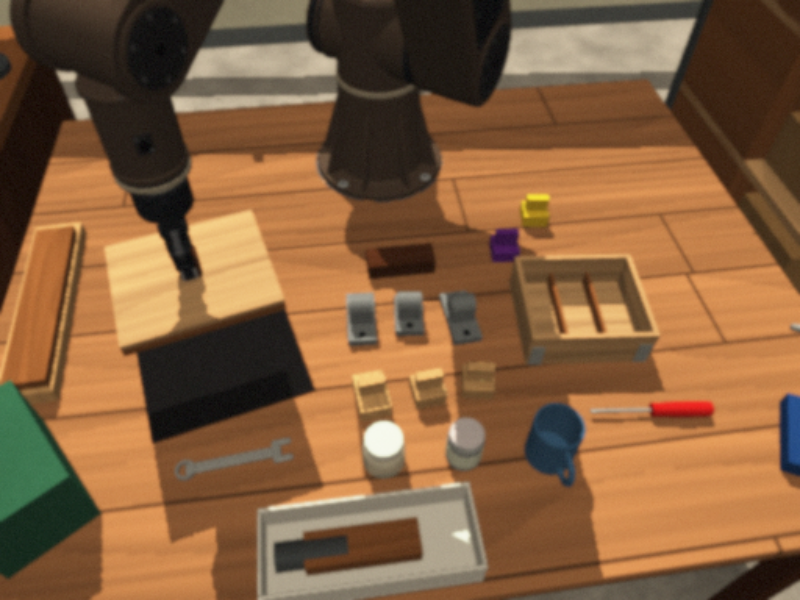

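The scene view shows the lid held level at (195,275) over the mat, and the case open at (583,305) with its dividers visible. Lowering.

Call:
jog_arm(
  plan="0.0005 0.0014 0.05 -0.0019 -0.0024 0 0; 0.0005 0.0014 0.1 -0.0019 -0.0024 0 0; 0.0005 0.0014 0.15 -0.0019 -0.0024 0 0; 0.0005 0.0014 0.18 -0.0019 -0.0024 0 0; 0.0005 0.0014 0.189 -0.0019 -0.0024 0 0",
)

```text
time: 8.05
eef_pos: [506.6, -340.6, 211.9]
ee_rot: [-1.935, -2.469, 0.0]
contact_force: [0.5, -0.8, -2.9]
grip_width: 31.4
gripper_force: 60.1
```

Call:
jog_arm(
  plan="0 0 0.004 0 0 0 0; 0 0 0.008 0 0 0 0; 0 0 0.008 0 0 0 0; 0 0 0.008 0 0 0 0; 0 0 0.008 0 0 0 0",
)

```text
time: 8.55
eef_pos: [508.5, -342.5, 209.5]
ee_rot: [1.936, 2.469, 0.0]
contact_force: [0.9, 0.2, -3.3]
grip_width: 31.4
gripper_force: 60.1
```

```bash
python3 -c "
from plan import *
status()"
```

```text
t 8.6 grasp [ 509.1 -343.    54.5] psi 103.8 tilt [ 0.0037 -0.0028] F [ 0.9  0.2 -3.3] w 31.4 gf 60.1
```

Call:
jog_arm(
  plan="0 0 0.002 0 0 0 0; 0 0 0.004 0 0 0 0; 0 0 0.004 0 0 0 0; 0 0 0.004 0 0 0 0",
)

```text
time: 8.95
eef_pos: [508.4, -342.5, 204.5]
ee_rot: [1.936, 2.469, 0.0]
contact_force: [1.2, -0.4, 0.6]
grip_width: 31.3
gripper_force: 60.7
```

Call:
jog_arm(
  plan="0 0 0.001 0 0 0 0; 0 0 0.002 0 0 0 0; 0 0 0.002 0 0 0 0; 0 0 0.002 0 0 0 0",
)

```text
time: 9.35
eef_pos: [508.3, -342.4, 204.4]
ee_rot: [1.936, 2.469, 0.0]
contact_force: [-8.3, 6.1, 37.0]
grip_width: 31.2
gripper_force: 65.3
```

Call:
jog_arm(
  plan="0 0 -0.002 0 0 0 0; 0 0 -0.002 0 0 0 1; 0 0 -0.002 0 0 0 1; 0 0 -0.002 0 0 0 1; 0 0 -0.002 0 0 0 1",
)

```text
time: 9.85
eef_pos: [508.2, -342.3, 204.1]
ee_rot: [1.937, 2.47, 0.0]
contact_force: [0.6, -0.1, 0.3]
grip_width: 85.0
gripper_force: 0.0
```

Call:
jog_arm(
  plan="0 0 -0.03 0 0 0 1; 0 0 -0.08 0 0 0 1; 0 0 -0.12 0 0 0 1; 0 0 -0.17 0 0 0 1; 0 0 -0.17 0 0 0 1",
)

```text
time: 10.35
eef_pos: [509.3, -343.0, 380.9]
ee_rot: [1.931, 2.462, 0.0]
contact_force: [-0.4, -0.5, -1.6]
grip_width: 85.7
gripper_force: 0.0
```

```bash
cat > obj.py <<'E'
import sys
from plan import *
from m import *
def look(tag=None):
  for n in('scene','top'):
    im,d=cap(n)
    if tag: cv2.imwrite(f'pics/{n}{tag}.png',cv2.resize(im,(800,600)))
    print(n)
    for q in clusters(n,d,6,80,380,690,-150,175,60):
        u=q[q[:,2]>45]
        print('  foot',rect(q[:,:2]),'up',rect(u[:,:2]) if len(u)>10 else '',len(q))
    for q in clusters(n,d,12,45,350,680,-520,-170,60): print('  lid',len(q),rect(q[:,:2]),np.median(q[:,2]))
if __name__=='__main__':
    status(); look(sys.argv[1] if len(sys.argv)>1 else None)
E
python3 obj.py
```

```text
t 10.3 grasp [ 510.8 -344.2  225.9] psi 103.8 tilt [ 0.0101 -0.0076] F [-0.4 -0.5 -1.6] w 85.7 gf 0.0
scene
  foot [479.8  88.8 111.8  53.4   2.7] up [480.9  87.8  45.   36.   85.4] 655
  foot [459.2 -90.7 113.6  51.8  -3.4] up [463.2 -91.3  41.4  34.8  83.7] 598
  foot [465.1  -3.3  86.6  50.8  -7.8] up [466.4  -4.3  44.2  31.2  82.8] 489
  foot [623.9  88.5  52.6  49.8  78.8] up [623.3  88.3  43.9  18.6  82.8] 466
  foot [627.3   3.3  52.3  51.1 -84.8] up [628.3   2.7  43.3  19.2 -84.4] 473
  foot [626.3 -89.9  75.5  52.    5.1] up [625.5 -89.9  43.9  18.8 -85.8] 615
  lid 5462 [ 509.3 -342.1  231.9  208.2  -76.5] 24.940737868774708
top
  foot [626.2 -88.9  79.9  58.7   5.4] up [623.9 -86.8  40.2  18.2 -87.1] 368
  foot [625.4  88.5  60.1  55.6 -11. ] up [620.5  88.5  43.9  18.2  79.6] 250
  foot [624.3   5.6  58.9  53.  -85.1] up [625.    5.3  41.1  17.5 -85.1] 258
  foot [508.7 106.8  73.   40.8 -26.2] up [481.3 101.2  23.8  16.6   1.2] 128
  lid 988 [ 556.4 -253.1  204.8  105.6  -33.4] 25.370170370462866
```

```bash
cat > go.py <<'E'
import sys
from plan import *
C=np.array([507.3,297.1]); a=np.radians(-5.55); ex=np.array([np.cos(a),np.sin(a)]); ey=np.array([-ex[1],ex[0]])
def loc(bay,x): return (C+ex*x+ey*68*(bay-2)).round(1)
E
python3 -c "
from go import *
print(loc(3,-28),loc(2,-40),loc(1,-28),loc(3,54),loc(2,42),loc(1,54))
plan([(479.7,89,190,93.3,1),(479.7,89,37,93.3,1)])"
```

```text
[486.  367.5] [467.5 301. ] [472.9 232.1] [567.6 359.6] [549.1 293. ] [554.5 224.2]
t 10.4 grasp [ 508.7 -342.7  220.8] psi 103.8 tilt [ 0.0046 -0.0035] F [-0.4  0.5 -1.6] w 85.3 gf 0.0
-> 479.7 89 190 93.3
  0.2128 0.0376 0.0146 0.0020 0.0021 0.0916 1  x5
  0.2153 0.0180 0.0150 0.0020 0.0021 0.0916 1  x5
-> 479.7 89 37 93.3
  0.0000 -0.0000 0.1530 0.0000 0.0000 0.0000 1  x4
```

Call:
jog_arm(
  plan="0.0426 0.0075 0.003 0.002 0.002 0.0183 1; 0.0851 0.015 0.006 0.002 0.002 0.0366 1; 0.1277 0.0226 0.009 0.002 0.002 0.055 1; 0.1702 0.03 0.0117 0.002 0.002 0.0733 1; 0.2128 0.0376 0.0146 0.002 0.0021 0.0916 1",
)

```text
time: 10.95
eef_pos: [492.7, -124.7, 357.9]
ee_rot: [-2.05, -2.378, 0.002]
contact_force: [0.2, -0.1, 0.6]
grip_width: 85.8
gripper_force: 0.0
```

Call:
jog_arm(
  plan="0.0431 0.0036 0.003 0.002 0.002 0.0183 1; 0.0861 0.0072 0.006 0.002 0.002 0.0366 1; 0.1292 0.0108 0.009 0.002 0.002 0.055 1; 0.1722 0.0144 0.012 0.002 0.002 0.0733 1; 0.2153 0.018 0.015 0.002 0.0021 0.0916 1",
)

```text
time: 11.45
eef_pos: [478.5, 90.8, 343.0]
ee_rot: [-2.155, -2.281, 0.003]
contact_force: [1.2, -0.1, -0.3]
grip_width: 85.5
gripper_force: 0.0
```

Call:
jog_arm(
  plan="0 0 0 0 0 0 1; 0 0 0 0 0 0 1; 0 0 0 0 0 0 1",
)

```text
time: 11.75
eef_pos: [479.3, 88.5, 343.6]
ee_rot: [-2.154, -2.282, 0.002]
contact_force: [0.8, -0.5, -0.1]
grip_width: 85.1
gripper_force: 0.0
```

```bash
python3 -c "
from go import *
plan([(479.7,89,190,93.3,1),(479.7,89,37,93.3,1)])"
```

```text
t 11.8 grasp [478.7  88.7 188.6] psi 93.3 tilt [-0.0035  0.0013] F [ 0.8 -0.5 -0.1] w 85.1 gf 0.0
-> 479.7 89 190 93.3
  0.0005 0.0005 -0.0014 -0.0034 -0.0015 0.0000 1  x1
-> 479.7 89 37 93.3
  0.0000 -0.0000 0.1530 0.0000 0.0000 0.0000 1  x4
```

Call:
jog_arm(
  plan="0.0005 0.0005 0.05 -0.0034 -0.0015 0 1; 0.0005 0.0005 0.1 -0.0034 -0.0015 0 1; 0.0005 0.0005 0.14 -0.0034 -0.0015 0 1; 0.0005 0.0005 0.1516 -0.0034 -0.0015 0 1; 0.0005 0.0005 0.1516 -0.0034 -0.0015 0 1",
)

```text
time: 12.25
eef_pos: [479.2, 88.9, 191.6]
ee_rot: [-2.157, -2.282, 0.002]
contact_force: [0.6, -0.1, 0.4]
grip_width: 85.5
gripper_force: 0.0
```

Call:
jog_arm(
  plan="0 0 0 0 0 0 0.6; 0 0 0 0 0 0 0; 0 0 0 0 0 0 0; 0 0 0 0 0 0 0; 0 0 0 0 0 0 0",
)

```text
time: 12.75
eef_pos: [479.7, 90.0, 194.1]
ee_rot: [2.155, 2.284, 0.004]
contact_force: [-3.8, -1.8, 19.8]
grip_width: 35.2
gripper_force: 58.8
```

Call:
jog_arm(
  plan="0 0 -0.01 0 0 0 0; 0 0 -0.04 0 0 0 0; 0 0 -0.08 0 0 0 0; 0 0 -0.115 0 0 0 0; 0 0 -0.128 0 0 0 0",
)

```text
time: 13.25
eef_pos: [479.9, 90.0, 324.6]
ee_rot: [2.154, 2.282, 0.007]
contact_force: [0.1, -0.4, -5.2]
grip_width: 35.2
gripper_force: 62.3
```

Call:
jog_arm(
  plan="0 0 0 0 0 0 0; 0 0 0 0 0 0 0; 0 0 0 0 0 0 0",
)

```text
time: 13.55
eef_pos: [478.9, 89.9, 319.8]
ee_rot: [-2.156, -2.284, 0.0]
contact_force: [0.3, 0.2, -4.5]
grip_width: 35.5
gripper_force: 62.3
```

```bash
python3 -c "
from go import *
plan([(486,367.5,165,84.45,0),(486,367.5,60,84.45,0),(486,367.5,45,84.45,0)])"
```

```text
t 13.6 grasp [478.8  89.9 164.8] psi 93.31 tilt [-0.0004  0.0002] F [ 0.3  0.2 -4.5] w 35.5 gf 62.3
-> 486 367.5 165 84.45
  0.1582 0.0132 -0.0001 -0.0002 -0.0001 0.0883 0  x4
  0.1190 -0.0006 -0.0001 -0.0002 -0.0001 0.0663 0  x3
-> 486 367.5 60 84.45
  -0.0000 -0.0000 0.1050 0.0000 0.0000 0.0000 0  x3
-> 486 367.5 45 84.45
  -0.0000 -0.0000 0.0150 0.0000 0.0000 0.0000 0  x1
```

Call:
jog_arm(
  plan="0.0316 0.0026 0 0 0 0.0177 0; 0.0633 0.0053 0 0 0 0.0353 0; 0.0949 0.0079 0 0 0 0.053 0; 0.1266 0.0106 0 0 0 0.0706 0; 0.1582 0.0132 0 0 0 0.0883 0",
)

```text
time: 14.05
eef_pos: [483.0, 249.8, 319.4]
ee_rot: [-2.256, -2.186, 0.002]
contact_force: [1.4, 0.8, -4.5]
grip_width: 35.5
gripper_force: 62.1
```

Call:
jog_arm(
  plan="0.0298 0 0 0 0 0.0166 0; 0.0595 0 0 0 0 0.0332 0; 0.0893 -0.0003 0 0 0 0.0497 0; 0.119 -0.0006 0 0 0 0.0663 0; 0.119 -0.0006 0 0 0 0.0663 0",
)

```text
time: 14.55
eef_pos: [486.2, 370.5, 319.3]
ee_rot: [-2.325, -2.113, -0.001]
contact_force: [0.8, -0.1, -5.3]
grip_width: 35.4
gripper_force: 62.0
```

Call:
jog_arm(
  plan="0 0 0 0 0 0 0; 0 0 0 0 0 0 0; 0 0 0 0 0 0 0",
)

```text
time: 14.85
eef_pos: [486.4, 366.7, 320.3]
ee_rot: [2.327, 2.11, 0.0]
contact_force: [-0.5, 0.1, -4.0]
grip_width: 35.2
gripper_force: 62.0
```

```bash
python3 -c "
from go import *
plan([(486,367.5,165,84.45,0),(486,367.5,60,84.45,0),(486,367.5,45,84.45,0)])
from m import *
im,d=cap('scene'); cv2.imwrite('pics/hold1.png',im[80:260,280:512].repeat(3,0).repeat(3,1))
for q in clusters('scene',d,105,160,350,640,250,460,40): print(rect(q[:,:2]),np.nanmin(q[:,2]),len(q))
"
```

```text
t 14.8 grasp [486.5 366.6 165.3] psi 84.41 tilt [ 0.0004 -0.0004] F [-0.5  0.1 -4. ] w 35.2 gf 62.0
-> 486 367.5 165 84.45
  0.0008 -0.0005 0.0003 0.0004 0.0003 -0.0007 0  x1
-> 486 367.5 60 84.45
  -0.0000 -0.0000 0.1050 0.0000 0.0000 0.0000 0  x3
-> 486 367.5 45 84.45
  -0.0000 -0.0000 0.0150 0.0000 0.0000 0.0000 0  x1
[485.7 361.9 114.6  52.7  -4.3] 124.75224594243578 506
```

View pics/hold1.png

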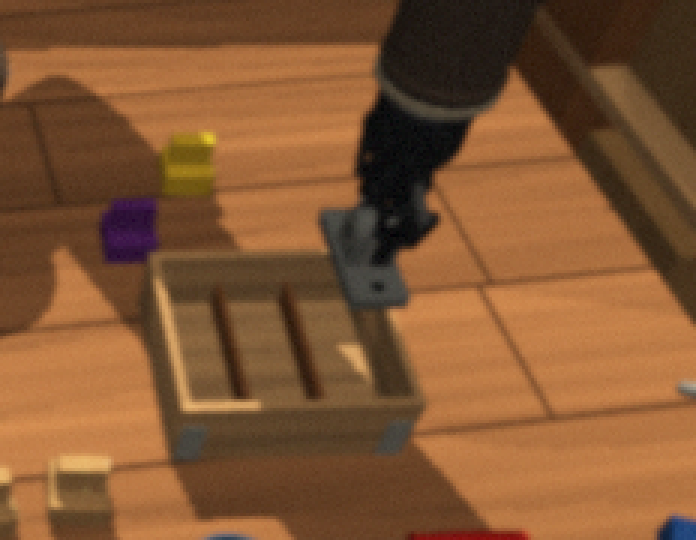

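The crop shows the housing held level above the +y bay, but gripped about 4 mm off its centre; I'll shift +y by 4 mm and lower.

Call:
jog_arm(
  plan="0.0043 -0.0005 0 0 0 0 0; 0.0043 -0.0005 0.04 0 0 0 0; 0.0043 -0.0005 0.08 0 0 0 0; 0.0043 -0.0005 0.105 0 0 0 0; 0.0043 -0.0005 0.107 0 0 0 0",
)

```text
time: 15.4
eef_pos: [485.6, 371.1, 210.9]
ee_rot: [-2.327, -2.111, 0.006]
contact_force: [-0.3, -0.0, -4.5]
grip_width: 35.4
gripper_force: 64.0
```

Call:
jog_arm(
  plan="0 0 0.003 0 0 0 0; 0 0 0.006 0 0 0 0; 0 0 0.008 0 0 0 0; 0 0 0.008 0 0 0 0",
)

```text
time: 15.8
eef_pos: [486.8, 372.1, 206.6]
ee_rot: [2.326, 2.111, 0.004]
contact_force: [-0.4, -0.1, -4.2]
grip_width: 35.2
gripper_force: 64.1
```

Call:
jog_arm(
  plan="0 0 0.002 0 0 0 0; 0 0 0.003 0 0 0 0; 0 0 0.003 0 0 0 0; 0 0 0.003 0 0 0 0",
)

```text
time: 16.2
eef_pos: [486.5, 371.9, 202.8]
ee_rot: [2.326, 2.111, 0.002]
contact_force: [0.4, -0.1, -5.9]
grip_width: 35.3
gripper_force: 64.1
```

Call:
jog_arm(
  plan="0 0 0.001 0 0 0 0; 0 0 0.0015 0 0 0 0; 0 0 0.0015 0 0 0 0; 0 0 0.0015 0 0 0 0",
)

```text
time: 16.6
eef_pos: [486.7, 372.1, 201.8]
ee_rot: [2.326, 2.111, 0.003]
contact_force: [-1.4, -0.0, 6.3]
grip_width: 34.9
gripper_force: 65.5
```

Call:
jog_arm(
  plan="0 0 0 0 0 0 0.6; 0 0 0 0 0 0 0.6; 0 0 0 0 0 0 0.6; 0 0 -0.02 0 0 0 0.6; 0 0 -0.06 0 0 0 0.6",
)

```text
time: 17.1
eef_pos: [485.6, 371.2, 259.4]
ee_rot: [-2.326, -2.111, 0.006]
contact_force: [1.2, 1.5, 0.7]
grip_width: 51.1
gripper_force: 0.0
```

Call:
jog_arm(
  plan="0 0 -0.05 0 0 0 0.6; 0 0 -0.09 0 0 0 1; 0 0 -0.09 0 0 0 1; 0 0 -0.09 0 0 0 1",
)

```text
time: 17.5
eef_pos: [486.5, 372.0, 352.4]
ee_rot: [2.326, 2.111, 0.005]
contact_force: [-0.0, -0.4, -0.9]
grip_width: 84.9
gripper_force: 0.0
```

```bash
cat > bay.py <<'E'
from go import *
from m import *
def inbay():
  for n in('scene','top'):
    im,d=cap(n); w=cloud(n,d); q=w.reshape(-1,3); l=q[:,:2]-C; l=np.c_[l@ex,l@ey]
    for b in(1,2,3):
        k=(abs(l[:,1]-68*(b-2))<31)&(abs(l[:,0])<84)&(q[:,2]>48)&(q[:,2]<95)
        if k.sum()<20: continue
        ll=l[k]-[0,68*(b-2)]
        print(n,'bay',b,'local up: x %.0f..%.0f y %.0f..%.0f top %.0f n %d'%(*np.percentile(ll[:,0],[2,98]),*np.percentile(ll[:,1],[2,98]),np.percentile(q[k,2],95),k.sum()))
if __name__=='__main__': inbay()
E
python3 bay.py; python3 obj.py;python3 -c "
from go import *
plan([(463.5,-2,165,83,1),(463.5,-2,40,83,1)])"
```

```text
scene bay 1 local up: x -84..83 y -31..27 top 77 n 40
scene bay 2 local up: x -84..-15 y -28..29 top 76 n 31
scene bay 3 local up: x -84..71 y -21..31 top 76 n 489
t 17.6 grasp [486.  371.5 195.3] psi 84.45 tilt [ 0.     -0.0005] F [ 0.8  0.3 -0.2] w 85.3 gf 0.0
scene
  foot [458.6 -90.7 115.6  51.8  -3.5] up [462.7 -91.2  41.4  32.8  82.6] 602
  foot [463.   -3.   86.9  50.7  -7.9] up [467.   -4.3  44.5  29.7  85. ] 493
  foot [623.8  88.6  52.5  50.3  79.6] up [622.8  88.4  43.9  19.5  83. ] 469
  foot [627.2   3.3  52.3  51.  -84.9] up [627.    2.3  43.4  18.3 -86.5] 474
  foot [625.7 -89.7  76.9  52.4   5.5] up [626.  -89.9  43.8  17.3 -85.4] 618
  lid 5477 [ 509.3 -342.   231.3  207.5  -76.3] 24.93660245333467
top
  foot [623.9 -87.6  76.7  59.9   4.7] up [618.3 -87.2  40.5  28.  -88.6] 370
  foot [628.2   3.3  57.6  57.6   5.8] up [624.7   5.4  41.5  17.4 -84.7] 249
  foot [621.5  88.9  52.9  51.8  79.4] up [621.5  87.9  42.6  19.7  79.2] 247
  foot [457.2 -89.  111.   56.6  -4.4] up [458.2 -87.4  42.6  36.1  87.7] 519
  foot [461.2   1.2  91.9  57.2  -8.4] up [460.2  -0.9  43.6  35.8  83.5] 404
  lid 4017 [ 509.9 -341.4  237.3  212.   -76.5] 25.38914718452379
t 17.7 grasp [485.9 371.5 194.9] psi 84.45 tilt [-0.0006 -0.001 ] F [-0.6 -0.1 -0.8] w 85.5 gf 0.0
-> 463.5 -2 165 83
  -0.1662 0.0061 0.0135 -0.0002 0.0005 0.0112 1  x4
  -0.2077 0.0100 0.0167 -0.0003 0.0006 0.0140 1  x5
-> 463.5 -2 40 83
  0.0000 -0.0000 0.1250 0.0000 0.0000 0.0000 1  x3
```

Call:
jog_arm(
  plan="-0.0415 0.0015 0.003 0 0 0.0028 1; -0.0831 0.003 0.0067 0 0 0.0056 1; -0.1246 0.0046 0.01 0 0 0.0084 1; -0.1662 0.0061 0.0135 0 0.0005 0.0112 1; -0.1662 0.0061 0.0135 0 0.0005 0.0112 1",
)

```text
time: 18.2
eef_pos: [475.2, 202.0, 336.3]
ee_rot: [-2.341, -2.094, 0.004]
contact_force: [-1.3, 0.1, -0.9]
grip_width: 85.4
gripper_force: 0.0
```

Call:
jog_arm(
  plan="-0.0415 0.002 0.0033 0 0 0.0056 1; -0.0831 0.004 0.0067 0 0 0.0112 1; -0.1246 0.006 0.01 0 0 0.0168 1; -0.1662 0.008 0.0134 0 0 0.0224 1; -0.2077 0.01 0.0167 0 0.0006 0.0297 1",
)

```text
time: 18.7
eef_pos: [463.5, -3.0, 320.0]
ee_rot: [-2.368, -2.063, -0.002]
contact_force: [0.2, -0.1, 0.1]
grip_width: 85.2
gripper_force: 0.0
```

Call:
jog_arm(
  plan="0 0 0 0 0 0 1; 0 0 0 0 0 0 1; 0 0 0 0 0 0 1; 0 0 0 0 0 0 1",
)

```text
time: 19.1
eef_pos: [464.0, -0.6, 320.7]
ee_rot: [-2.367, -2.065, -0.003]
contact_force: [0.2, -1.5, -0.1]
grip_width: 85.1
gripper_force: 0.0
```

```bash
cat >> bay.py <<'E'
    im,d=cap('scene'); cv2.imwrite('pics/case_%d.png'%(readout.observe()['time']*10),im[150:250,310:440].repeat(5,0).repeat(5,1))
    im,d=cap('top'); np.save('t.npy',im)
E
python3 bay.py; ls pics;python3 -c "
from go import *
plan([(463,-2,40,82.1,1)])"
```

```text
hold1.png
scene0.png
scene2.png
top0.png
top2.png
t 19.1 grasp [ 4.642e+02 -4.000e-01  1.657e+02] psi 82.2 tilt [0.0011 0.0016] F [ 0.2 -1.5 -0.1] w 85.1 gf 0.0
-> 463 -2 40 82.1
  -0.0017 -0.0010 0.1257 0.0009 -0.0017 0.0017 1  x3  File "bay.py", line 12
    im,d=cap('scene'); cv2.imwrite('pics/case_%d.png'%(readout.observe()['time']*10),im[150:250,310:440].repeat(5,0).repeat(5,1))
IndentationError: unexpected indent
```

```bash
sed -i "s/^if __name__.*/if __name__=='__main__':\n    inbay()/" bay.py; python3 bay.py; ls pics
```

```text
scene bay 1 local up: x -84..83 y -31..30 top 78 n 46
scene bay 2 local up: x -84..-51 y -27..25 top 78 n 42
scene bay 3 local up: x -84..71 y -21..31 top 76 n 487
top bay 3 local up: x -51..53 y -17..31 top 77 n 179
case_192.png
hold1.png
scene0.png
scene2.png
top0.png
top2.png
```

Call:
jog_arm(
  plan="-0.0017 -0.001 0.05 0.0009 -0.0017 0.0017 1; -0.0017 -0.001 0.1 0.0009 -0.0017 0.0017 1; -0.0017 -0.001 0.12 0.0009 -0.0017 0.0017 1; -0.0017 -0.001 0.1257 0.0009 -0.0017 0.0017 1; -0.0017 -0.001 0.1257 0.0009 -0.0017 0.0017 1",
)

```text
time: 19.8
eef_pos: [462.9, -2.8, 194.8]
ee_rot: [-2.37, -2.061, 0.001]
contact_force: [0.5, 0.1, 0.7]
grip_width: 85.5
gripper_force: 0.0
```

Call:
jog_arm(
  plan="0 0 0 0 0 0 0.6; 0 0 0 0 0 0 0; 0 0 0 0 0 0 0; 0 0 0 0 0 0 0; 0 0 0 0 0 0 0",
)

```text
time: 20.3
eef_pos: [462.8, -3.0, 196.2]
ee_rot: [2.37, 2.061, 0.001]
contact_force: [-4.0, 1.5, 19.9]
grip_width: 35.0
gripper_force: 58.6
```

Call:
jog_arm(
  plan="0 0 -0.01 0 0 0 0; 0 0 -0.04 0 0 0 0; 0 0 -0.08 0 0 0 0; 0 0 -0.115 0 0 0 0; 0 0 -0.128 0 0 0 0",
)

```text
time: 20.8
eef_pos: [463.3, -3.1, 326.8]
ee_rot: [2.368, 2.059, 0.005]
contact_force: [0.2, -0.7, -5.3]
grip_width: 34.7
gripper_force: 62.8
```

Call:
jog_arm(
  plan="0 0 0 0 0 0 0; 0 0 0 0 0 0 0; 0 0 0 0 0 0 0",
)

```text
time: 21.1
eef_pos: [462.3, -3.0, 322.2]
ee_rot: [-2.37, -2.061, 0.002]
contact_force: [-0.7, 0.2, -5.2]
grip_width: 34.9
gripper_force: 62.8
```

```bash
python3 -c "
from go import *
plan([(467.5,301,170,84.45,0)])"
```

```text
t 21.1 grasp [462.1  -3.  167.2] psi 82.0 tilt [-0.0014  0.    ] F [-0.7  0.2 -5.2] w 34.9 gf 62.8
-> 467.5 301 170 84.45
  0.1725 -0.0213 -0.0016 -0.0008 0.0001 -0.0244 0  x4
  0.1297 -0.0128 -0.0012 -0.0006 0.0001 -0.0183 0  x3
```

Call:
jog_arm(
  plan="0.0431 -0.0053 0 0 0 -0.0061 0; 0.0863 -0.0107 0 0 0 -0.0122 0; 0.1294 -0.016 -0.001 0 0 -0.0183 0; 0.1725 -0.0213 -0.0016 0 0 -0.0244 0; 0.1725 -0.0213 -0.0016 0 0 -0.0244 0",
)

```text
time: 21.6
eef_pos: [465.5, 174.9, 323.6]
ee_rot: [-2.341, -2.094, 0.0]
contact_force: [1.0, -0.6, -5.4]
grip_width: 35.2
gripper_force: 62.6
```

Call:
jog_arm(
  plan="0.0432 -0.0043 0 0 0 -0.0061 0; 0.0865 -0.0085 0 0 0 -0.0122 0; 0.1297 -0.0128 -0.0012 0 0 -0.0183 0; 0.1297 -0.0128 -0.0012 0 0 -0.0183 0; 0.1297 -0.0128 -0.0012 0 0 -0.0183 0",
)

```text
time: 22.1
eef_pos: [467.3, 301.6, 324.4]
ee_rot: [-2.324, -2.114, 0.004]
contact_force: [-0.1, -0.9, -5.6]
grip_width: 34.8
gripper_force: 62.6
```

Call:
jog_arm(
  plan="0 0 0 0 0 0 0; 0 0 0 0 0 0 0; 0 0 0 0 0 0 0",
)

```text
time: 22.4
eef_pos: [468.0, 300.2, 325.8]
ee_rot: [2.328, 2.11, -0.0]
contact_force: [0.4, 0.4, -5.3]
grip_width: 35.1
gripper_force: 62.6
```

```bash
cat > held.py <<'E'
from go import *
from m import *
def held():
    s,g,Q=pose()
    for n in('scene','top'):
        im,d=cap(n)
        for q in clusters(n,d,90,g[2]-8,350,690,120,480,40):
            r=rect(q[:,:2]); l=r[:2]-g[:2]; print(n,'held',r,'minus grasp local',np.round([l@ex,l@ey],1),'zmin',np.nanmin(q[:,2]).round(),len(q))
held()
E
python3 held.py; python3 -c "
from go import *
plan([(467.5,301,170,84.45,0),(467.5,301,60,84.45,0)])"
```

```text
scene held [468.3 296.1  88.8  53.1  -4.7] minus grasp local [ 0.7 -4. ] zmin 130.0 378
t 22.5 grasp [468.1 300.4 171. ] psi 84.39 tilt [ 0.0003 -0.0001] F [ 0.1  0.5 -4.9] w 34.8 gf 62.6
-> 467.5 301 170 84.45
  0.0005 -0.0006 0.0010 0.0003 0.0001 -0.0010 0  x1
-> 467.5 301 60 84.45
  -0.0000 -0.0000 0.1100 0.0000 0.0000 0.0000 0  x3
```

View pics/case_192.png

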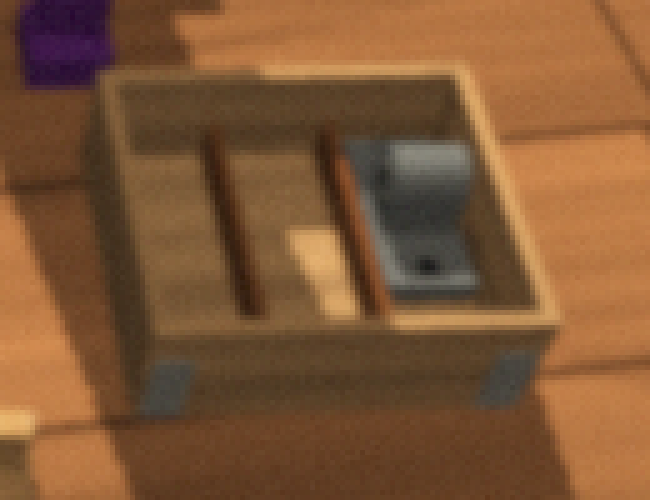

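```bash
cat > foot.py <<'E'
from go import *
from m import *
def feet(b,cs=('scene','top')):
  for n in cs:
    im,d=cap(n); w=cloud(n,d); q=w.reshape(-1,3); l=q[:,:2]-C; l=np.c_[l@ex,l@ey-68*(b-2)]
    for nm,lo,hi in(('foot',19,33),('block',33,45),('up',48,70)):
        k=(abs(l[:,1])<30)&(abs(l[:,0])<80)&(q[:,2]>lo)&(q[:,2]<hi)
        # grey housings: low saturation
        px=im.reshape(-1,3).astype(int); sat=px.max(1)-px.min(1); kg=k&((sat<22) if nm!='block' else True)
        if kg.sum()>15:
            p=l[kg]; print(n,b,nm,'x %.0f..%.0f y %.0f..%.0f n %d zmed %.0f'%(*np.percentile(p[:,0],[2,98]),*np.percentile(p[:,1],[2,98]),kg.sum(),np.median(q[kg,2])))
if __name__=='__main__':
    import sys
    for b in map(int,sys.argv[1:]): feet(b)
E
python3 foot.py 3
```

```text
scene 3 foot x -78..28 y -23..27 n 309 zmed 24
scene 3 block x -73..53 y -21..30 n 95 zmed 39
scene 3 up x -40..-8 y -22..20 n 155 zmed 61
```

Call:
jog_arm(
  plan="0.0042 -0.0008 0 0 0 0 0; 0.0042 -0.0008 0.04 0 0 0 0; 0.0042 -0.0008 0.08 0 0 0 0; 0.0042 -0.0008 0.11 0 0 0 0; 0.0042 -0.0008 0.117 0 0 0 0",
)

```text
time: 23.1
eef_pos: [466.9, 305.1, 206.3]
ee_rot: [-2.326, -2.111, 0.005]
contact_force: [-0.2, -0.3, -4.2]
grip_width: 34.8
gripper_force: 62.6
```

Call:
jog_arm(
  plan="0 0 0 0 0 0 0; 0 0 0 0 0 0 0; 0 0 0 0 0 0 0; 0 0 0.002 0 0 0 0; 0 0 0.002 0 0 0 0",
)

```text
time: 23.6
eef_pos: [467.7, 305.4, 207.6]
ee_rot: [2.326, 2.111, 0.002]
contact_force: [0.2, 0.1, -5.0]
grip_width: 35.0
gripper_force: 62.6
```

Call:
jog_arm(
  plan="0 0 0.002 0 0 0 0; 0 0 0.003 0 0 0 0; 0 0 0.003 0 0 0 0; 0 0 0.003 0 0 0 0",
)

```text
time: 24.0
eef_pos: [467.6, 305.3, 204.2]
ee_rot: [2.326, 2.111, 0.001]
contact_force: [-1.9, -0.8, 6.7]
grip_width: 35.0
gripper_force: 63.8
```

Call:
jog_arm(
  plan="0 0 0 0 0 0 0.6; 0 0 0 0 0 0 0.6; 0 0 0 0 0 0 0.6; 0 0 -0.02 0 0 0 0.6; 0 0 -0.06 0 0 0 0.6",
)

```text
time: 24.5
eef_pos: [466.8, 304.8, 262.4]
ee_rot: [-2.326, -2.111, 0.007]
contact_force: [1.7, -0.6, 0.1]
grip_width: 51.4
gripper_force: 0.0
```

Call:
jog_arm(
  plan="0 0 -0.05 0 0 0 0.6; 0 0 -0.07 0 0 0 1; 0 0 -0.07 0 0 0 1; 0 0 -0.07 0 0 0 1",
)

```text
time: 24.9
eef_pos: [467.5, 305.3, 334.1]
ee_rot: [2.326, 2.111, 0.002]
contact_force: [-0.9, -1.0, -0.7]
grip_width: 85.6
gripper_force: 0.0
```

```bash
python3 obj.py; python3 -c "
from go import *
plan([(459.5,-91,165,86.4,1)])"
```

```text
t 24.9 grasp [467.7 305.4 179.1] psi 84.45 tilt [0.0012 0.0004] F [-0.9 -1.  -0.7] w 85.6 gf 0.0
scene
  foot [459.8 -90.7 113.2  51.7  -3.6] up [461.8 -91.2  41.5  32.7  83.3] 601
  foot [623.5  88.8  53.1  51.7  79.2] up [622.6  88.3  43.7  19.7  80.4] 469
  foot [627.7   3.3  52.3  50.7 -85. ] up [627.    2.9  44.1  17.6 -85.3] 472
  foot [625.5 -89.8  76.5  52.2   5.3] up [625.6 -89.5  44.8  17.8 -83.8] 616
  lid 5467 [ 508.5 -342.3  231.5  207.9  -76.2] 24.967585597032038
top
  foot [626.6 -86.9  86.   52.1   5.5] up [623.5 -87.2  41.6  17.2 -83. ] 362
  foot [625.2  89.5  59.9  58.2 -13.1] up [621.4  87.9  44.1  17.2  78.5] 249
  foot [624.8   5.9  52.8  52.    5.4] up [623.6   5.4  39.9  19.  -89.5] 248
  foot [456.2 -88.6 113.   53.7  -3.5] up [457.9 -87.6  43.6  36.   87.6] 518
  lid 4002 [ 508.5 -340.9  235.6  205.2  -76.3] 25.361647338143015
t 25.0 grasp [467.  305.  177.9] psi 84.45 tilt [-0.001  -0.0009] F [ 0.  -1.8 -0.4] w 85.4 gf 0.0
-> 459.5 -91 165 86.4
  -0.1756 0.0136 0.0059 -0.0004 0.0004 -0.0151 1  x4
  -0.2197 0.0137 0.0073 -0.0005 0.0005 -0.0189 1  x5
```

Call:
jog_arm(
  plan="-0.0439 0.0034 0.0015 0 0 -0.0038 1; -0.0878 0.0068 0.003 0 0 -0.0075 1; -0.1317 0.0102 0.0044 0 0 -0.0113 1; -0.1756 0.0136 0.0059 0 0 -0.0151 1; -0.1756 0.0136 0.0059 0 0 -0.0151 1",
)

```text
time: 25.5
eef_pos: [463.2, 125.3, 326.6]
ee_rot: [-2.313, -2.124, 0.005]
contact_force: [0.3, -0.9, 0.8]
grip_width: 85.3
gripper_force: 0.0
```

Call:
jog_arm(
  plan="-0.0439 0.0027 0.0015 0 0 -0.0038 1; -0.0879 0.0055 0.003 0 0 -0.0075 1; -0.1318 0.0082 0.0044 0 0 -0.0113 1; -0.1758 0.011 0.0058 0 0 -0.0151 1; -0.2197 0.0137 0.0073 0 0 -0.0189 1",
)

```text
time: 26.0
eef_pos: [459.4, -92.3, 319.7]
ee_rot: [-2.289, -2.15, 0.001]
contact_force: [1.4, 0.4, -0.2]
grip_width: 85.1
gripper_force: 0.0
```

Call:
jog_arm(
  plan="0 0 0 0 0 0 1; 0 0 0 0 0 0 1; 0 0 0 0 0 0 1; 0 0 0 0 0 0 1",
)

```text
time: 26.4
eef_pos: [459.8, -89.8, 320.5]
ee_rot: [-2.288, -2.152, 0.0]
contact_force: [-0.1, -0.4, 0.8]
grip_width: 85.4
gripper_force: 0.0
```

```bash
python3 foot.py 2 3; python3 -c "
from go import *
plan([(459.5,-92,42,86.4,1)])"
```

```text
scene 2 foot x -76..3 y -23..27 n 225 zmed 24
scene 2 block x -55..49 y -26..30 n 73 zmed 37
scene 2 up x -50..-21 y -22..20 n 155 zmed 63
top 2 foot x -76..-0 y -21..28 n 175 zmed 25
top 2 block x -80..-7 y -30..19 n 17 zmed 35
top 2 up x -59..-24 y -18..22 n 99 zmed 64
scene 3 foot x -79..28 y -22..29 n 295 zmed 24
scene 3 block x -71..45 y -21..30 n 97 zmed 39
scene 3 up x -42..-8 y -22..21 n 154 zmed 62
top 3 foot x -74..24 y -20..27 n 260 zmed 25
top 3 block x -68..49 y -30..30 n 34 zmed 37
top 3 up x -46..-10 y -17..21 n 93 zmed 65
t 26.6 grasp [460.  -90.1 165.8] psi 86.48 tilt [ 0.0003 -0.0001] F [ 0.3  0.6 -0.4] w 85.2 gf 0.0
-> 459.5 -92 42 86.4
  -0.0019 -0.0003 0.1238 0.0003 0.0000 0.0014 1  x3
```

Call:
jog_arm(
  plan="-0.0019 -0.0003 0.05 0 0 0.0014 1; -0.0019 -0.0003 0.1 0 0 0.0014 1; -0.0019 -0.0003 0.12 0 0 0.0014 1; -0.0019 -0.0003 0.1238 0 0 0.0014 1; -0.0019 -0.0003 0.1238 0 0 0.0014 1",
)

```text
time: 27.1
eef_pos: [459.5, -92.5, 196.9]
ee_rot: [-2.291, -2.149, 0.001]
contact_force: [-0.2, -0.1, 0.5]
grip_width: 85.1
gripper_force: 0.0
```

Call:
jog_arm(
  plan="0 0 0 0 0 0 0.6; 0 0 0 0 0 0 0; 0 0 0 0 0 0 0; 0 0 0 0 0 0 0; 0 0 0 0 0 0 0",
)

```text
time: 27.6
eef_pos: [459.5, -92.8, 198.0]
ee_rot: [2.291, 2.148, 0.001]
contact_force: [-3.7, 1.7, 18.5]
grip_width: 35.3
gripper_force: 59.0
```

Call:
jog_arm(
  plan="0 0 -0.01 0 0 0 0; 0 0 -0.04 0 0 0 0; 0 0 -0.08 0 0 0 0; 0 0 -0.115 0 0 0 0; 0 0 -0.128 0 0 0 0",
)

```text
time: 28.1
eef_pos: [459.9, -92.9, 328.6]
ee_rot: [2.289, 2.146, 0.004]
contact_force: [-0.3, -0.7, -4.0]
grip_width: 34.8
gripper_force: 62.3
```

Call:
jog_arm(
  plan="0 0 0 0 0 0 0; 0 0 0 0 0 0 0; 0 0 0 0 0 0 0",
)

```text
time: 28.4
eef_pos: [458.9, -92.6, 324.0]
ee_rot: [-2.291, -2.148, 0.001]
contact_force: [0.1, -0.4, -3.4]
grip_width: 35.0
gripper_force: 62.3
```

```bash
python3 -c "
from go import *
plan([(472.9,232.1,170,84.45,0)])"
```

```text
t 28.4 grasp [458.7 -92.6 169. ] psi 86.32 tilt [-0.0013  0.0004] F [ 0.1 -0.4 -3.4] w 35.0 gf 62.3
-> 472.9 232.1 170 84.45
  0.1625 -0.0034 -0.0004 -0.0007 -0.0001 0.0163 0  x4
  0.1624 -0.0061 -0.0005 -0.0007 -0.0001 0.0163 0  x4
```

Call:
jog_arm(
  plan="0.0325 -0.0007 0 0 0 0.0033 0; 0.065 -0.0014 0 0 0 0.0065 0; 0.0975 -0.002 0 0 0 0.0098 0; 0.13 -0.0027 0 0 0 0.013 0; 0.1625 -0.0034 0 0 0 0.0163 0",
)

```text
time: 28.9
eef_pos: [466.0, 70.9, 323.7]
ee_rot: [-2.309, -2.129, 0.003]
contact_force: [1.0, -0.7, -3.6]
grip_width: 35.3
gripper_force: 62.1
```

Call:
jog_arm(
  plan="0.0325 -0.0012 0 0 0 0.0033 0; 0.065 -0.0024 0 0 0 0.0065 0; 0.0974 -0.0037 0 0 0 0.0098 0; 0.1299 -0.0049 0 0 0 0.013 0; 0.1624 -0.0061 0 0 0 0.0163 0",
)

```text
time: 29.4
eef_pos: [472.9, 233.3, 323.5]
ee_rot: [-2.326, -2.111, 0.003]
contact_force: [0.9, 0.0, -3.9]
grip_width: 34.6
gripper_force: 62.1
```

Call:
jog_arm(
  plan="0 0 0 0 0 0 0; 0 0 0 0 0 0 0; 0 0 0 0 0 0 0; 0 0 0 0 0 0 0",
)

```text
time: 29.8
eef_pos: [473.3, 231.2, 324.5]
ee_rot: [2.327, 2.11, -0.001]
contact_force: [0.2, -0.9, -3.8]
grip_width: 34.8
gripper_force: 62.1
```

```bash
python3 held.py; python3 -c "
from go import *
plan([(472.9,232.1,170,84.45,0),(472.9,232.1,60,84.45,0)])"
```

```text
scene held [475.  231.5 113.6  50.5  -5.7] minus grasp local [1.7 0.6] zmin 127.0 446
t 29.9 grasp [473.4 231.2 169.8] psi 84.39 tilt [-0.0001 -0.0003] F [ 0.5  0.2 -3.8] w 34.9 gf 62.1
-> 472.9 232.1 170 84.45
  0.0008 -0.0006 -0.0002 -0.0000 0.0003 -0.0011 0  x1
-> 472.9 232.1 60 84.45
  -0.0000 -0.0000 0.1100 0.0000 0.0000 0.0000 0  x3
```

Call:
jog_arm(
  plan="0 -0.0015 0 0 0 0 0; 0 -0.0015 0.04 0 0 0 0; 0 -0.0015 0.08 0 0 0 0; 0 -0.0015 0.11 0 0 0 0; 0 -0.0015 0.115 0 0 0 0",
)

```text
time: 30.4
eef_pos: [471.5, 231.6, 207.5]
ee_rot: [-2.326, -2.11, 0.004]
contact_force: [-0.3, 0.7, -3.0]
grip_width: 34.8
gripper_force: 62.1
```

Call:
jog_arm(
  plan="0 0 0 0 0 0 0; 0 0 0 0 0 0 0; 0 0 0 0 0 0 0; 0 0 0.002 0 0 0 0; 0 0 0.002 0 0 0 0",
)

```text
time: 30.9
eef_pos: [472.1, 232.2, 208.5]
ee_rot: [2.326, 2.111, 0.002]
contact_force: [0.4, 1.1, -3.4]
grip_width: 34.8
gripper_force: 62.0
```

Call:
jog_arm(
  plan="0 0 0.002 0 0 0 0; 0 0 0.003 0 0 0 0; 0 0 0.003 0 0 0 0; 0 0 0.003 0 0 0 0",
)

```text
time: 31.3
eef_pos: [472.0, 232.2, 206.0]
ee_rot: [2.326, 2.111, 0.002]
contact_force: [-4.5, -2.1, 24.9]
grip_width: 34.7
gripper_force: 65.6
```

Call:
jog_arm(
  plan="0 0 -0.001 0 0 0 0.6; 0 0 -0.001 0 0 0 0.6; 0 0 -0.001 0 0 0 0.6; 0 0 -0.02 0 0 0 0.6; 0 0 -0.06 0 0 0 0.6",
)

```text
time: 31.8
eef_pos: [471.0, 231.7, 263.3]
ee_rot: [-2.325, -2.11, 0.007]
contact_force: [0.8, 0.7, 0.3]
grip_width: 50.8
gripper_force: 0.0
```

Call:
jog_arm(
  plan="0 0 -0.05 0 0 0 0.6; 0 0 -0.07 0 0 0 1; 0 0 -0.07 0 0 0 1; 0 0 -0.07 0 0 0 1",
)

```text
time: 32.2
eef_pos: [471.8, 232.1, 334.9]
ee_rot: [2.326, 2.111, 0.001]
contact_force: [-1.1, 0.2, -0.3]
grip_width: 85.5
gripper_force: 0.0
```

```bash
python3 obj.py; python3 -c "
from go import *
plan([(622.8,88.3,180,79.3,1)])"
```

```text
t 32.2 grasp [472.  232.2 179.9] psi 84.45 tilt [0.0009 0.0002] F [-1.1  0.2 -0.3] w 85.5 gf 0.0
scene
  foot [597.5 -73.3  77.9  52.2   5.3] up [596.8 -73.4  43.9  19.6 -84.3] 598
  foot [623.2  88.5  52.2  50.5  80.3] up [623.8  88.5  44.9  19.4  83.7] 468
  foot [628.    3.4  52.9  52.6 -85.5] up [626.8   2.8  43.7  19.3 -84.8] 478
  lid 5461 [ 508.7 -342.2  231.3  208.7  -76.3] 24.949918741921223
top
  foot [628.4   7.6  60.3  54.8   5.5] up [624.6   5.2  42.3  19.  -82.5] 256
  foot [622.6  90.4  60.1  60.   -4.4] up [621.6  88.3  44.7  18.   77.9] 252
  foot [599.3 -71.4  85.6  58.3   7.9] up [595.1 -71.4  42.5  16.6 -85.2] 368
  lid 4008 [ 508.1 -340.7  234.7  205.9  -76.2] 25.27911494378047
t 32.3 grasp [471.3 231.9 178.8] psi 84.45 tilt [-0.0013 -0.0008] F [-0.4  1.  -0.3] w 85.2 gf 0.0
-> 622.8 88.3 180 79.3
  -0.1284 0.1645 -0.0013 -0.0012 0.0010 0.0899 1  x5
```

The thick piece has been knocked (now near (597,-72)); noted. On to the first thin piece.

Call:
jog_arm(
  plan="-0.0257 0.0329 0 0 0 0.018 1; -0.0514 0.0658 0 0 0 0.036 1; -0.077 0.0987 0 0 0 0.0539 1; -0.1027 0.1316 -0.001 0 0 0.0719 1; -0.1284 0.1645 -0.0013 -0.001 0.001 0.0899 1",
)

```text
time: 32.8
eef_pos: [624.0, 87.0, 334.6]
ee_rot: [-2.419, -2.003, 0.001]
contact_force: [0.6, 0.5, -0.2]
grip_width: 85.3
gripper_force: 0.0
```

Call:
jog_arm(
  plan="0 0 0 0 0 0 1; 0 0 0 0 0 0 1; 0 0 0 0 0 0 1; 0 0 0 0 0 0 1",
)

```text
time: 33.2
eef_pos: [622.4, 89.3, 335.8]
ee_rot: [-2.417, -2.006, -0.001]
contact_force: [-0.1, -0.2, 0.1]
grip_width: 85.7
gripper_force: 0.0
```

```bash
python3 foot.py 1; python3 -c "
from go import *
plan([(622.8,87.8,53,79.3,1)])"
```

```text
scene 1 foot x -79..27 y -12..26 n 198 zmed 24
scene 1 block x -27..53 y -20..30 n 45 zmed 38
scene 1 up x -39..-9 y -20..20 n 139 zmed 62
t 33.3 grasp [622.9  89.4 181.2] psi 79.37 tilt [0.0011 0.0008] F [-1.1  0.1 -0.4] w 85.2 gf 0.0
-> 622.8 87.8 53 79.3
  -0.0015 0.0002 0.1282 0.0009 -0.0010 0.0012 1  x3
```

Call:
jog_arm(
  plan="-0.0015 0 0.05 0.0009 -0.001 0 1; -0.0015 0 0.1 0.0009 -0.001 0 1; -0.0015 0 0.12 0.0009 -0.001 0 1; -0.0015 0 0.1282 0.0009 -0.001 0 1; -0.0015 0 0.1282 0.0009 -0.001 0 1",
)

```text
time: 33.8
eef_pos: [622.9, 87.5, 207.6]
ee_rot: [-2.418, -2.005, 0.001]
contact_force: [0.2, -0.3, -0.1]
grip_width: 85.5
gripper_force: 0.0
```

Call:
jog_arm(
  plan="0 0 0 0 0 0 0.5; 0 0 0 0 0 0 0.3; 0 0 0 0 0 0 0; 0 0 0 0 0 0 0; 0 0 0 0 0 0 0",
)

```text
time: 34.3
eef_pos: [623.2, 87.1, 208.6]
ee_rot: [2.418, 2.004, 0.001]
contact_force: [-0.0, -0.4, -0.4]
grip_width: 14.8
gripper_force: 61.1
```

Call:
jog_arm(
  plan="0 0 -0.01 0 0 0 0; 0 0 -0.04 0 0 0 0; 0 0 -0.08 0 0 0 0; 0 0 -0.115 0 0 0 0; 0 0 -0.128 0 0 0 0",
)

```text
time: 34.8
eef_pos: [623.9, 87.2, 340.4]
ee_rot: [2.416, 2.003, 0.007]
contact_force: [1.0, -0.1, -0.4]
grip_width: 14.9
gripper_force: 61.3
```

Call:
jog_arm(
  plan="0 0 0 0 0 0 0; 0 0 0 0 0 0 0; 0 0 0 0 0 0 0",
)

```text
time: 35.1
eef_pos: [622.5, 87.0, 334.4]
ee_rot: [-2.418, -2.004, 0.003]
contact_force: [-0.3, -1.0, -1.9]
grip_width: 15.1
gripper_force: 61.3
```

```bash
python3 -c "
from go import *
plan([(567.6,359.6,180,84.45,0)])"
```

```text
t 35.1 grasp [622.2  87.  179.4] psi 79.3 tilt [-0.0022 -0.0003] F [-0.3 -1.  -1.9] w 15.1 gf 61.3
-> 567.6 359.6 180 84.45
  0.1472 -0.0597 -0.0003 -0.0012 0.0003 -0.0513 0  x4
  0.1126 -0.0391 -0.0002 -0.0009 0.0003 -0.0385 0  x3
```

Call:
jog_arm(
  plan="0.0294 -0.0119 0 0 0 -0.0103 0; 0.0589 -0.0239 0 0 0 -0.0205 0; 0.0883 -0.0358 0 0 0 -0.0308 0; 0.1178 -0.0478 0 0 0 -0.041 0; 0.1472 -0.0597 0 0 0 -0.0513 0",
)

```text
time: 35.6
eef_pos: [591.0, 243.9, 334.3]
ee_rot: [-2.366, -2.066, 0.003]
contact_force: [0.4, -0.9, -1.4]
grip_width: 15.1
gripper_force: 61.3
```

Call:
jog_arm(
  plan="0.0281 -0.0098 0 0 0 -0.0096 0; 0.0563 -0.0196 0 0 0 -0.0192 0; 0.0844 -0.0293 0 0 0 -0.0289 0; 0.1126 -0.0391 0 0 0 -0.0385 0; 0.1126 -0.0391 0 0 0 -0.0385 0",
)

```text
time: 36.1
eef_pos: [567.0, 362.7, 334.2]
ee_rot: [-2.323, -2.114, 0.002]
contact_force: [0.0, -0.5, -0.3]
grip_width: 14.7
gripper_force: 61.3
```

Call:
jog_arm(
  plan="0 0 0 0 0 0 0; 0 0 0 0 0 0 0; 0 0 0 0 0 0 0; 0 0 0 0 0 0 0",
)

```text
time: 36.5
eef_pos: [568.5, 358.9, 335.9]
ee_rot: [2.327, 2.11, -0.0]
contact_force: [-0.1, 0.0, -1.3]
grip_width: 14.6
gripper_force: 61.3
```

```bash
python3 held.py; python3 -c "
from go import *
plan([(567.6,359.6,180,84.45,0),(567.6,359.6,65,84.45,0)])"
```

```text
scene held [570.6 357.5  53.8  51.9  82.7] minus grasp local [ 2.2 -1.1] zmin 127.0 414
t 36.6 grasp [568.5 359.1 181.1] psi 84.4 tilt [ 0.0004 -0.    ] F [ 0.4  0.5 -1.2] w 15.2 gf 61.3
-> 567.6 359.6 180 84.45
  0.0004 -0.0009 0.0011 0.0004 0.0000 -0.0009 0  x1
-> 567.6 359.6 65 84.45
  -0.0000 -0.0000 0.1150 0.0000 0.0000 0.0000 0  x3
```

Call:
jog_arm(
  plan="0.0004 0.0006 0 0 0 0 0; 0.0004 0.0006 0.04 0 0 0 0; 0.0004 0.0006 0.08 0 0 0 0; 0.0004 0.0006 0.11 0 0 0 0; 0.0004 0.0006 0.115 0 0 0 0",
)

```text
time: 37.1
eef_pos: [567.7, 359.2, 217.6]
ee_rot: [-2.326, -2.11, 0.008]
contact_force: [-0.2, -1.6, -0.0]
grip_width: 15.0
gripper_force: 61.3
```

Call:
jog_arm(
  plan="0 0 0 0 0 0 0; 0 0 0 0 0 0 0; 0 0 0 0 0 0 0; 0 0 0.002 0 0 0 0; 0 0 0.002 0 0 0 0",
)

```text
time: 37.6
eef_pos: [569.0, 360.1, 219.8]
ee_rot: [2.326, 2.111, 0.002]
contact_force: [-0.6, -0.2, -1.7]
grip_width: 14.8
gripper_force: 61.3
```

Call:
jog_arm(
  plan="0 0 0.002 0 0 0 0; 0 0 0.003 0 0 0 0; 0 0 0.003 0 0 0 0; 0 0 0.003 0 0 0 0",
)

```text
time: 38.0
eef_pos: [568.9, 360.0, 216.3]
ee_rot: [2.326, 2.111, 0.0]
contact_force: [-2.1, -0.7, 5.9]
grip_width: 15.0
gripper_force: 62.1
```

Call:
jog_arm(
  plan="0 0 0 0 0 0 0.25; 0 0 0 0 0 0 0.25; 0 0 0 0 0 0 0.25; 0 0 -0.02 0 0 0 0.25; 0 0 -0.05 0 0 0 0.25",
)

```text
time: 38.5
eef_pos: [568.2, 359.6, 264.8]
ee_rot: [-2.326, -2.111, 0.005]
contact_force: [0.5, 0.4, -0.0]
grip_width: 21.5
gripper_force: 0.0
```

Call:
jog_arm(
  plan="0 0 -0.05 0 0 0 0.25; 0 0 -0.07 0 0 0 1; 0 0 -0.07 0 0 0 1; 0 0 -0.07 0 0 0 1",
)

```text
time: 38.9
eef_pos: [568.7, 359.9, 336.1]
ee_rot: [2.326, 2.111, 0.001]
contact_force: [-1.1, 0.4, -0.4]
grip_width: 64.5
gripper_force: 0.0
```

```bash
python3 obj.py; python3 foot.py 3; python3 -c "
from go import *
plan([(626.8,3.8,185,95,1)])"
```

```text
t 38.9 grasp [568.9 360.  181.1] psi 84.45 tilt [0.0008 0.0002] F [-1.1  0.4 -0.4] w 64.5 gf 0.0
scene
  foot [597.8 -73.4  76.9  52.5   5.6] up [597.4 -73.2  45.   19.2 -88.3] 595
  foot [627.9   3.4  52.8  50.4 -84. ] up [627.1   2.8  43.6  18.1 -85. ] 476
  lid 5458 [ 508.1 -342.4  231.3  209.4  -76.2] 24.99546748426085
top
  foot [625.4   7.3  54.6  52.7 -84.6] up [625.    5.4  40.4  18.  -87. ] 247
  foot [594.9 -72.   76.7  59.2   4.7] up [595.2 -71.   43.4  17.2 -82.2] 369
  lid 4009 [ 507.1 -340.   235.2  206.8  -76. ] 25.329306885477557
scene 3 foot x -79..16 y -24..25 n 222 zmed 25
scene 3 block x -74..60 y -26..30 n 108 zmed 39
scene 3 up x -39..-7 y -21..21 n 160 zmed 62
t 39.1 grasp [568.3 359.6 179.6] psi 84.45 tilt [-0.0016 -0.0011] F [ 1.  -0.4  0.2] w 85.5 gf 0.0
-> 626.8 3.8 185 95
  -0.1550 0.0411 -0.0023 -0.0007 0.0005 -0.0819 1  x4
  -0.1973 0.0354 -0.0029 -0.0009 0.0006 -0.1023 1  x5
```

Call:
jog_arm(
  plan="-0.0388 0.0103 0 0 0 -0.0205 1; -0.0775 0.0206 0 0 0 -0.041 1; -0.1163 0.0308 0 0 0 -0.0614 1; -0.155 0.0411 -0.0023 0 0 -0.0819 1; -0.155 0.0411 -0.0023 0 0 -0.0819 1",
)

```text
time: 39.6
eef_pos: [595.3, 197.6, 337.6]
ee_rot: [2.241, 2.202, -0.003]
contact_force: [-0.7, 0.6, -0.3]
grip_width: 85.3
gripper_force: 0.0
```

Call:
jog_arm(
  plan="-0.0395 0.0071 0 0 0 -0.0205 1; -0.0789 0.0142 0 0 0 -0.0409 1; -0.1184 0.0212 0 0 0 -0.0614 1; -0.1578 0.0283 0 0 0 -0.0818 1; -0.1973 0.0354 -0.0029 0 0 -0.1023 1",
)

```text
time: 40.1
eef_pos: [627.1, 2.9, 340.2]
ee_rot: [-2.12, -2.317, 0.001]
contact_force: [0.9, 1.2, -0.9]
grip_width: 85.6
gripper_force: 0.0
```

Call:
jog_arm(
  plan="0 0 0 0 0 0 1; 0 0 0 0 0 0 1; 0 0 0 0 0 0 1; 0 0 0 0 0 0 1",
)

```text
time: 40.5
eef_pos: [627.0, 5.2, 340.9]
ee_rot: [-2.121, -2.317, 0.0]
contact_force: [1.2, 0.1, 0.6]
grip_width: 85.1
gripper_force: 0.0
```

```bash
python3 bay.py; python3 -c "
from go import *
plan([(626.5,3.5,53,95,1)])"; ls pics
```

```text
scene bay 1 local up: x -84..48 y -31..23 top 74 n 244
scene bay 2 local up: x -84..-22 y -22..25 top 74 n 248
scene bay 3 local up: x -83..71 y -23..31 top 76 n 660
top bay 3 local up: x 3..73 y -19..31 top 77 n 101
t 40.7 grasp [627.2   4.7 186.3] psi 95.06 tilt [ 0.0003 -0.    ] F [-0.1 -0.4  0.9] w 85.6 gf 0.0
-> 626.5 3.5 53 95
  -0.0011 -0.0008 0.1333 0.0003 0.0000 0.0010 1  x3
case_192.png
case_406.png
hold1.png
scene0.png
scene2.png
top0.png
top2.png
```

Call:
jog_arm(
  plan="-0.0011 -0.0008 0.05 0 0 0 1; -0.0011 -0.0008 0.1 0 0 0 1; -0.0011 -0.0008 0.125 0 0 0 1; -0.0011 -0.0008 0.1333 0 0 0 1; -0.0011 -0.0008 0.1333 0 0 0 1",
)

```text
time: 41.2
eef_pos: [626.4, 3.0, 207.4]
ee_rot: [-2.121, -2.316, 0.001]
contact_force: [-0.0, 0.2, 1.7]
grip_width: 85.3
gripper_force: 0.0
```

Call:
jog_arm(
  plan="0 0 0 0 0 0 0.5; 0 0 0 0 0 0 0.3; 0 0 0 0 0 0 0; 0 0 0 0 0 0 0; 0 0 0 0 0 0 0",
)

```text
time: 41.7
eef_pos: [626.6, 2.8, 208.5]
ee_rot: [2.122, 2.316, 0.001]
contact_force: [-0.3, -0.2, -0.5]
grip_width: 15.2
gripper_force: 61.0
```

Call:
jog_arm(
  plan="0 0 -0.01 0 0 0 0; 0 0 -0.04 0 0 0 0; 0 0 -0.08 0 0 0 0; 0 0 -0.115 0 0 0 0; 0 0 -0.128 0 0 0 0",
)

```text
time: 42.2
eef_pos: [627.3, 2.8, 340.3]
ee_rot: [2.12, 2.313, 0.005]
contact_force: [0.3, -0.4, -0.4]
grip_width: 14.8
gripper_force: 61.1
```

Call:
jog_arm(
  plan="0 0 0 0 0 0 0; 0 0 0 0 0 0 0; 0 0 0 0 0 0 0",
)

```text
time: 42.5
eef_pos: [625.9, 2.8, 334.4]
ee_rot: [-2.121, -2.315, 0.002]
contact_force: [0.1, -0.1, -1.9]
grip_width: 14.8
gripper_force: 61.1
```

```bash
python3 -c "
from go import *
p=loc(1,55.5);print(p)
plan([(*p,180,84.45,0)])"
```

```text
[556.  224.1]
t 42.5 grasp [625.6   2.8 179.4] psi 95.0 tilt [-0.0021  0.0001] F [ 0.1 -0.1 -1.9] w 14.8 gf 61.1
-> 556.0 224.1 180 84.45
  0.1133 -0.0252 -0.0002 -0.0010 -0.0000 0.0921 0  x3
  0.1105 -0.0355 -0.0002 -0.0010 -0.0000 0.0921 0  x3
```

View pics/case_406.png

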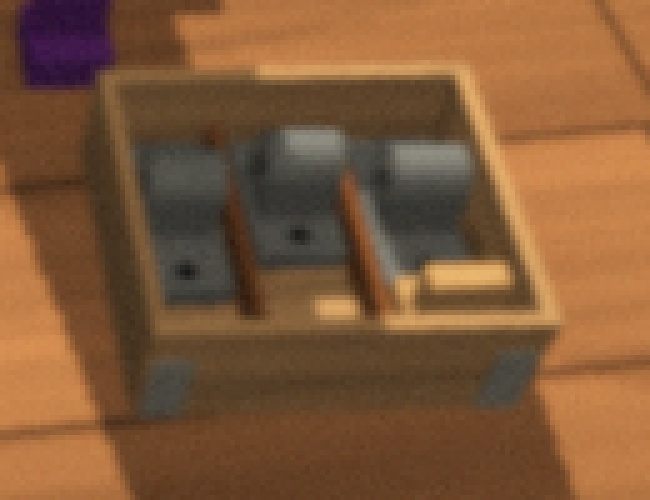

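The crop shows all three housings standing in their bays, and the first thin piece (rib at (465,275)) down in the +y bay. Taking the second thin piece to bay 1.

Call:
jog_arm(
  plan="0.0283 -0.0063 0 0 0 0.023 0; 0.0567 -0.0126 0 0 0 0.046 0; 0.085 -0.0189 0 0 0 0.0691 0; 0.1133 -0.0252 0 0 0 0.0921 0; 0.1133 -0.0252 0 0 0 0.0921 0",
)

```text
time: 43.0
eef_pos: [590.1, 116.1, 334.4]
ee_rot: [-2.224, -2.216, 0.003]
contact_force: [0.8, -1.0, -1.7]
grip_width: 14.8
gripper_force: 61.1
```

Call:
jog_arm(
  plan="0.0276 -0.0089 0 0 0 0.023 0; 0.0553 -0.0178 0 0 0 0.046 0; 0.0829 -0.0266 0 0 0 0.0691 0; 0.1105 -0.0355 0 0 0 0.0921 0; 0.1105 -0.0355 0 0 0 0.0921 0",
)

```text
time: 43.5
eef_pos: [555.6, 226.2, 334.7]
ee_rot: [-2.324, -2.113, 0.002]
contact_force: [0.1, -0.8, -1.4]
grip_width: 15.1
gripper_force: 61.2
```

Call:
jog_arm(
  plan="0 0 0 0 0 0 0; 0 0 0 0 0 0 0; 0 0 0 0 0 0 0; 0 0 0 0 0 0 0",
)

```text
time: 43.9
eef_pos: [556.8, 223.3, 335.8]
ee_rot: [2.327, 2.11, 0.0]
contact_force: [0.3, -0.4, -0.6]
grip_width: 15.3
gripper_force: 61.2
```

```bash
python3 held.py; python3 -c "
from go import *
plan([(556,224.1,65,84.45,0)])"
```

```text
scene held [557.8 222.   52.3  50.8  -5.2] minus grasp local [ 1.1 -1.2] zmin 125.0 373
t 44.0 grasp [556.8 223.6 181. ] psi 84.41 tilt [ 0.0003 -0.0001] F [ 1.   0.4 -2. ] w 15.1 gf 61.2
-> 556 224.1 65 84.45
  0.0004 -0.0008 0.1160 0.0004 0.0000 -0.0007 0  x3
```

Call:
jog_arm(
  plan="0.0008 -0.0004 0 0 0 0 0; 0.0008 -0.0004 0.04 0 0 0 0; 0.0008 -0.0004 0.08 0 0 0 0; 0.0008 -0.0004 0.11 0 0 0 0; 0.0008 -0.0004 0.115 0 0 0 0",
)

```text
time: 44.5
eef_pos: [555.0, 224.5, 217.9]
ee_rot: [-2.325, -2.11, 0.007]
contact_force: [0.6, 0.2, -1.1]
grip_width: 15.3
gripper_force: 61.2
```

Call:
jog_arm(
  plan="0 0 0 0 0 0 0; 0 0 0 0 0 0 0; 0 0 0 0 0 0 0; 0 0 0.002 0 0 0 0; 0 0 0.002 0 0 0 0",
)

```text
time: 45.0
eef_pos: [556.4, 225.0, 219.6]
ee_rot: [2.326, 2.111, 0.002]
contact_force: [-0.4, 0.2, -0.7]
grip_width: 14.9
gripper_force: 61.2
```

Call:
jog_arm(
  plan="0 0 0.002 0 0 0 0; 0 0 0.003 0 0 0 0; 0 0 0.003 0 0 0 0; 0 0 0.003 0 0 0 0",
)

```text
time: 45.4
eef_pos: [556.3, 225.0, 216.4]
ee_rot: [2.326, 2.111, 0.001]
contact_force: [-3.8, -0.5, 10.0]
grip_width: 14.9
gripper_force: 62.5
```

Down on the floor (same height, contact). Release and fetch the thick piece.

Call:
jog_arm(
  plan="0 0 0 0 0 0 0.25; 0 0 0 0 0 0 0.25; 0 0 0 0 0 0 0.25; 0 0 -0.02 0 0 0 0.25; 0 0 -0.05 0 0 0 0.25",
)

```text
time: 45.9
eef_pos: [555.6, 224.7, 264.9]
ee_rot: [-2.326, -2.111, 0.005]
contact_force: [0.5, 0.7, 0.7]
grip_width: 21.5
gripper_force: 0.0
```

Call:
jog_arm(
  plan="0 0 -0.05 0 0 0 0.25; 0 0 -0.07 0 0 0 1; 0 0 -0.07 0 0 0 1; 0 0 -0.07 0 0 0 1",
)

```text
time: 46.3
eef_pos: [556.1, 224.9, 336.0]
ee_rot: [2.326, 2.111, 0.001]
contact_force: [-0.5, -1.1, 0.5]
grip_width: 64.1
gripper_force: 0.0
```

```bash
python3 obj.py; python3 -c "
from go import *
plan([(596.8,-73,185,95.5,1)])"
```

```text
t 46.3 grasp [556.3 224.9 181. ] psi 84.45 tilt [0.0009 0.0001] F [-0.5 -1.1  0.5] w 64.1 gf 0.0
scene
  foot [597.4 -73.3  77.7  52.1   5. ] up [597.6 -73.1  44.5  19.9 -84.8] 597
  lid 5448 [ 509.5 -341.8  231.2  207.9  -76.3] 24.932773475168904
top
  foot [599.9 -73.8  84.   60.8   3.5] up [595.1 -71.4  42.6  16.8 -85.3] 368
  lid 4002 [ 508.4 -341.1  235.9  205.3  -76.2] 25.374266305721136
t 46.4 grasp [555.5 224.7 179.8] psi 84.45 tilt [-0.0014 -0.0007] F [-0.3 -0.1 -0.2] w 78.0 gf 0.0
-> 596.8 -73 185 95.5
  -0.1671 0.0398 -0.0029 -0.0008 0.0004 -0.1102 1  x4
  -0.1279 0.0159 -0.0022 -0.0006 0.0003 -0.0827 1  x3
```

Call:
jog_arm(
  plan="-0.0418 0.01 0 0 0 -0.0276 1; -0.0836 0.0199 0 0 0 -0.0551 1; -0.1253 0.0299 0 0 0 -0.0827 1; -0.1671 0.0398 -0.0029 0 0 -0.1102 1; -0.1671 0.0398 -0.0029 0 0 -0.1102 1",
)

```text
time: 46.9
eef_pos: [580.0, 50.5, 337.7]
ee_rot: [-2.209, -2.233, 0.002]
contact_force: [0.5, 0.4, 0.7]
grip_width: 85.3
gripper_force: 0.0
```

Call:
jog_arm(
  plan="-0.032 0.004 0 0 0 -0.0207 1; -0.064 0.008 0 0 0 -0.0414 1; -0.0959 0.0119 0 0 0 -0.062 1; -0.1279 0.0159 -0.0022 0 0 -0.0827 1; -0.1279 0.0159 -0.0022 0 0 -0.0827 1",
)

```text
time: 47.4
eef_pos: [597.5, -75.7, 339.9]
ee_rot: [-2.114, -2.323, 0.001]
contact_force: [0.9, 0.9, -1.2]
grip_width: 85.3
gripper_force: 0.0
```

Call:
jog_arm(
  plan="0 0 0 0 0 0 1; 0 0 0 0 0 0 1; 0 0 0 0 0 0 1; 0 0 0 0 0 0 1",
)

```text
time: 47.8
eef_pos: [597.2, -72.0, 340.9]
ee_rot: [-2.111, -2.327, -0.0]
contact_force: [-0.6, 0.2, -0.3]
grip_width: 85.2
gripper_force: 0.0
```

```bash
python3 -c "
from go import *
plan([(596.8,-73,53,95.2,1)])"
```

```text
t 47.8 grasp [597.2 -72.  185.9] psi 95.56 tilt [0.     0.0001] F [-0.6  0.2 -0.3] w 85.2 gf 0.0
-> 596.8 -73 53 95.2
  -0.0010 -0.0005 0.1329 0.0000 -0.0001 0.0063 1  x3
```

Call:
jog_arm(
  plan="-0.001 -0.0005 0.05 0 0 0.0063 1; -0.001 -0.0005 0.1 0 0 0.0063 1; -0.001 -0.0005 0.125 0 0 0.0063 1; -0.001 -0.0005 0.1329 0 0 0.0063 1; -0.001 -0.0005 0.1329 0 0 0.0063 1",
)

```text
time: 48.3
eef_pos: [596.8, -73.5, 207.6]
ee_rot: [-2.118, -2.319, 0.001]
contact_force: [0.7, 0.1, 0.1]
grip_width: 85.1
gripper_force: 0.0
```

Call:
jog_arm(
  plan="0 0 0 0 0 0 0.5; 0 0 0 0 0 0 0.3; 0 0 0 0 0 0 0; 0 0 0 0 0 0 0; 0 0 0 0 0 0 0",
)

```text
time: 48.8
eef_pos: [597.1, -74.0, 208.9]
ee_rot: [2.119, 2.318, 0.001]
contact_force: [-1.8, -0.3, 7.3]
grip_width: 15.1
gripper_force: 58.8
```

Call:
jog_arm(
  plan="0 0 -0.01 0 0 0 0; 0 0 -0.04 0 0 0 0; 0 0 -0.08 0 0 0 0; 0 0 -0.115 0 0 0 0; 0 0 -0.128 0 0 0 0",
)

```text
time: 49.3
eef_pos: [597.6, -74.0, 340.3]
ee_rot: [2.117, 2.316, 0.004]
contact_force: [0.1, -0.5, -0.8]
grip_width: 15.2
gripper_force: 58.7
```

Call:
jog_arm(
  plan="0 0 0 0 0 0 0; 0 0 0 0 0 0 0; 0 0 0 0 0 0 0",
)

```text
time: 49.6
eef_pos: [596.3, -73.8, 334.6]
ee_rot: [-2.118, -2.318, 0.002]
contact_force: [-0.2, 0.1, -1.8]
grip_width: 15.3
gripper_force: 58.7
```

```bash
python3 foot.py 1 2 3; python3 -c "
from go import *
p=loc(2,44);print(p)
plan([(*p,180,84.45,0)])"
```

```text
scene 1 foot x -79..12 y -12..27 n 132 zmed 25
scene 1 block x -28..54 y -19..29 n 47 zmed 40
scene 1 up x -38..-9 y -20..20 n 149 zmed 61
top 1 block x 31..79 y -24..27 n 126 zmed 39
scene 2 foot x -75..5 y -23..26 n 223 zmed 24
scene 2 block x -54..49 y -20..30 n 79 zmed 38
scene 2 up x -50..-20 y -22..20 n 141 zmed 62
scene 3 foot x -79..14 y -22..25 n 187 zmed 24
scene 3 block x -75..59 y -26..30 n 119 zmed 39
scene 3 up x -40..-8 y -21..22 n 165 zmed 62
top 3 foot x 3..25 y 11..28 n 21 zmed 25
top 3 block x 30..79 y -30..26 n 126 zmed 38
[551.1 292.8]
t 49.9 grasp [596.7 -73.9 180.6] psi 95.14 tilt [-0.0005  0.0001] F [-0.6  0.2 -1.4] w 14.7 gf 58.7
-> 551.1 292.8 180 84.45
  0.1642 -0.0056 0.0003 -0.0002 -0.0000 0.0829 0  x4
  0.2039 -0.0240 0.0003 -0.0003 -0.0000 0.1037 0  x5
```

Call:
jog_arm(
  plan="0.0411 -0.0014 0 0 0 0.0207 0; 0.0821 -0.0028 0 0 0 0.0415 0; 0.1232 -0.0042 0 0 0 0.0622 0; 0.1642 -0.0056 0 0 0 0.0829 0; 0.1642 -0.0056 0 0 0 0.0829 0",
)

```text
time: 50.4
eef_pos: [575.8, 93.1, 336.0]
ee_rot: [-2.211, -2.231, -0.001]
contact_force: [0.6, -1.4, -0.5]
grip_width: 14.9
gripper_force: 58.7
```

Call:
jog_arm(
  plan="0.0408 -0.0048 0 0 0 0.0207 0; 0.0816 -0.0096 0 0 0 0.0415 0; 0.1223 -0.0144 0 0 0 0.0622 0; 0.1631 -0.0192 0 0 0 0.083 0; 0.2039 -0.024 0 0 0 0.1037 0",
)

```text
time: 50.9
eef_pos: [551.0, 294.2, 336.0]
ee_rot: [2.327, 2.11, 0.0]
contact_force: [0.1, 0.5, -1.3]
grip_width: 14.9
gripper_force: 58.7
```

Call:
jog_arm(
  plan="0 0 0 0 0 0 0; 0 0 0 0 0 0 0; 0 0 0 0 0 0 0; 0 0 0 0 0 0 0",
)

```text
time: 51.3
eef_pos: [551.5, 291.7, 336.1]
ee_rot: [2.327, 2.11, -0.0]
contact_force: [0.1, -0.2, -1.0]
grip_width: 15.1
gripper_force: 58.7
```

```bash
python3 held.py; python3 -c "
from go import *
plan([(551.1,292.8,65,84.45,0)])"
```

```text
scene held [552.7 289.9  76.8  54.4  -5.5] minus grasp local [ 1.4 -1.6] zmin 128.0 529
t 51.4 grasp [551.5 291.8 181.2] psi 84.37 tilt [ 0.0003 -0.0002] F [ 0.1 -0.4 -1.1] w 15.1 gf 58.7
-> 551.1 292.8 65 84.45
  0.0009 -0.0005 0.1162 0.0003 0.0001 -0.0013 0  x3
```

Call:
jog_arm(
  plan="0.0015 -0.0005 0 0 0 0 0; 0.0015 -0.0005 0.04 0 0 0 0; 0.0015 -0.0005 0.08 0 0 0 0; 0.0015 -0.0005 0.11 0 0 0 0; 0.0015 -0.0005 0.115 0 0 0 0",
)

```text
time: 51.9
eef_pos: [549.7, 293.5, 217.9]
ee_rot: [-2.326, -2.11, 0.007]
contact_force: [-0.5, 0.5, -0.7]
grip_width: 14.5
gripper_force: 58.7
```

Call:
jog_arm(
  plan="0 0 0 0 0 0 0; 0 0 0 0 0 0 0; 0 0 0 0 0 0 0; 0 0 0.002 0 0 0 0; 0 0 0.002 0 0 0 0",
)

```text
time: 52.4
eef_pos: [551.0, 294.4, 219.8]
ee_rot: [2.326, 2.111, 0.002]
contact_force: [0.0, -0.6, -0.0]
grip_width: 14.6
gripper_force: 58.7
```

Call:
jog_arm(
  plan="0 0 0.002 0 0 0 0; 0 0 0.003 0 0 0 0; 0 0 0.003 0 0 0 0; 0 0 0.003 0 0 0 0",
)

```text
time: 52.8
eef_pos: [551.0, 294.4, 216.9]
ee_rot: [2.326, 2.111, 0.001]
contact_force: [-4.3, -1.9, 14.4]
grip_width: 15.1
gripper_force: 60.7
```

Call:
jog_arm(
  plan="0 0 0 0 0 0 0.25; 0 0 0 0 0 0 0.25; 0 0 0 0 0 0 0.25; 0 0 -0.02 0 0 0 0.25; 0 0 -0.05 0 0 0 0.25",
)

```text
time: 53.3
eef_pos: [550.2, 294.0, 265.0]
ee_rot: [-2.326, -2.111, 0.005]
contact_force: [0.9, -0.3, 0.6]
grip_width: 21.2
gripper_force: 0.0
```

Call:
jog_arm(
  plan="0 0 -0.05 0 0 0 0.25; 0 0 -0.07 0 0 0 1; 0 0 -0.07 0 0 0 1; 0 0 -0.07 0 0 0 1",
)

```text
time: 53.7
eef_pos: [550.7, 294.3, 336.2]
ee_rot: [2.326, 2.111, 0.001]
contact_force: [-0.5, -0.5, 0.5]
grip_width: 64.3
gripper_force: 0.0
```

```bash
python3 -c "
from go import *
plan([(565,-20,185,94,1),(508.4,-342.4,185,103.8,1)])"
```

```text
t 53.7 grasp [550.8 294.3 181.2] psi 84.45 tilt [0.0008 0.0001] F [-0.5 -0.5  0.5] w 64.3 gf 0.0
-> 565 -20 185 94
  -0.1780 0.0255 -0.0022 0.0004 -0.0001 -0.0952 1  x4
  -0.1347 0.0063 -0.0017 0.0003 -0.0001 -0.0714 1  x3
-> 508.4 -342.4 185 103.8
  -0.1588 -0.0395 -0.0000 -0.0000 0.0000 -0.0855 1  x4
  -0.1549 -0.0529 -0.0000 -0.0000 0.0000 -0.0855 1  x4
```

Call:
jog_arm(
  plan="-0.0445 0.0064 0 0 0 -0.0238 1; -0.089 0.0128 0 0 0 -0.0476 1; -0.1335 0.0191 0 0 0 -0.0714 1; -0.178 0.0255 -0.0022 0 0 -0.0952 1; -0.178 0.0255 -0.0022 0 0 -0.0952 1",
)

```text
time: 54.2
eef_pos: [558.6, 110.3, 336.9]
ee_rot: [-2.226, -2.216, 0.004]
contact_force: [-0.7, 1.7, 0.3]
grip_width: 85.3
gripper_force: 0.0
```

Call:
jog_arm(
  plan="-0.0337 0.0016 0 0 0 -0.0179 1; -0.0674 0.0032 0 0 0 -0.0357 1; -0.101 0.0047 0 0 0 -0.0536 1; -0.1347 0.0063 -0.0017 0 0 -0.0714 1; -0.1347 0.0063 -0.0017 0 0 -0.0714 1",
)

```text
time: 54.7
eef_pos: [564.9, -22.8, 338.8]
ee_rot: [-2.144, -2.295, 0.002]
contact_force: [0.1, -0.5, 0.1]
grip_width: 85.5
gripper_force: 0.0
```

Call:
jog_arm(
  plan="-0.0397 -0.0099 0 0 0 -0.0214 1; -0.0794 -0.0198 0 0 0 -0.0428 1; -0.1191 -0.0296 0 0 0 -0.0641 1; -0.1588 -0.0395 0 0 0 -0.0855 1; -0.1588 -0.0395 0 0 0 -0.0855 1",
)

```text
time: 55.2
eef_pos: [536.0, -184.2, 338.9]
ee_rot: [-2.045, -2.384, 0.001]
contact_force: [-0.0, 0.8, -0.8]
grip_width: 85.2
gripper_force: 0.0
```

Call:
jog_arm(
  plan="-0.0387 -0.0132 0 0 0 -0.0214 1; -0.0775 -0.0265 0 0 0 -0.0428 1; -0.1162 -0.0397 0 0 0 -0.0641 1; -0.1549 -0.0529 0 0 0 -0.0855 1; -0.1549 -0.0529 0 0 0 -0.0855 1",
)

```text
time: 55.7
eef_pos: [508.0, -345.3, 338.9]
ee_rot: [1.941, 2.47, -0.0]
contact_force: [0.0, 0.9, -0.9]
grip_width: 85.3
gripper_force: 0.0
```

Call:
jog_arm(
  plan="0 0 0 0 0 0 1; 0 0 0 0 0 0 1; 0 0 0 0 0 0 1; 0 0 0 0 0 0 1",
)

```text
time: 56.1
eef_pos: [508.8, -341.2, 340.0]
ee_rot: [1.937, 2.473, 0.0]
contact_force: [0.3, 0.5, 0.6]
grip_width: 85.6
gripper_force: 0.0
```

```bash
python3 foot.py 1 2 3; python3 bay.py; python3 -c "
from go import *
plan([(508.4,-342.4,49,103.8,1)])"; ls pics
```

```text
scene 1 foot x -79..10 y -12..26 n 122 zmed 25
scene 1 block x -32..50 y -19..29 n 54 zmed 39
scene 1 up x -38..-8 y -20..17 n 134 zmed 63
top 1 foot x -76..23 y -18..26 n 226 zmed 25
top 1 block x -70..78 y -24..27 n 146 zmed 39
top 1 up x -47..-12 y -20..23 n 93 zmed 65
scene 2 foot x -76..-9 y -22..25 n 140 zmed 24
scene 2 block x -35..58 y -26..30 n 199 zmed 38
scene 2 up x -48..-21 y -22..20 n 152 zmed 63
top 2 foot x -73..-0 y -21..26 n 145 zmed 25
top 2 block x -59..79 y -24..28 n 252 zmed 39
top 2 up x -59..-23 y -18..21 n 90 zmed 65
scene 3 foot x -80..13 y -23..25 n 188 zmed 25
scene 3 block x -71..58 y -26..30 n 114 zmed 38
scene 3 up x -39..-8 y -22..21 n 168 zmed 63
top 3 foot x -73..24 y -20..25 n 235 zmed 25
top 3 block x -69..79 y -30..26 n 162 zmed 38
top 3 up x -46..-10 y -17..23 n 95 zmed 65
scene bay 1 local up: x -84..65 y -30..23 top 74 n 411
scene bay 2 local up: x -84..53 y -23..22 top 73 n 425
scene bay 3 local up: x -83..70 y -22..31 top 76 n 661
top bay 1 local up: x -47..63 y -30..23 top 77 n 254
top bay 2 local up: x -58..51 y -18..25 top 77 n 251
top bay 3 local up: x -46..64 y -19..31 top 77 n 256
t 56.6 grasp [ 508.4 -342.4  185.1] psi 103.79 tilt [ 0.0004 -0.0001] F [0.1 0.3 0.3] w 85.2 gf 0.0
-> 508.4 -342.4 49 103.8
  -0.0000 -0.0000 0.1361 0.0004 0.0002 -0.0002 1  x4
case_192.png
case_406.png
case_565.png
hold1.png
scene0.png
scene2.png
top0.png
top2.png
```

View pics/case_565.png

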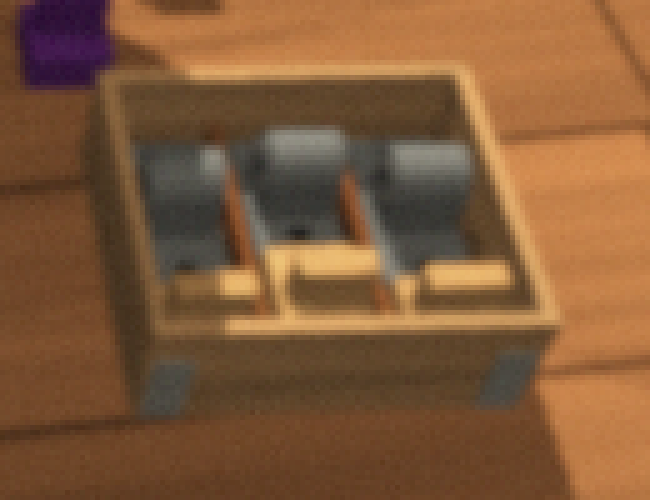

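Call:
jog_arm(
  plan="0 0 0.05 0 0 0 1; 0 0 0.1 0 0 0 1; 0 0 0.125 0 0 0 1; 0 0 0.1361 0 0 0 1; 0 0 0.1361 0 0 0 1",
)

```text
time: 57.1
eef_pos: [508.2, -342.2, 202.9]
ee_rot: [-1.938, -2.471, -0.0]
contact_force: [-0.4, -0.8, 0.4]
grip_width: 85.4
gripper_force: 0.0
```

Call:
jog_arm(
  plan="0 0 0 0 0 0 0.6; 0 0 0 0 0 0 0; 0 0 0 0 0 0 0; 0 0 0 0 0 0 0; 0 0 0 0 0 0 0",
)

```text
time: 57.6
eef_pos: [508.7, -342.6, 205.2]
ee_rot: [1.937, 2.471, 0.0]
contact_force: [-1.0, 0.6, 10.8]
grip_width: 31.3
gripper_force: 60.0
```

```bash
python3 -c "
from go import *
plan([(508,-342.4,240,103.8,0),(570,-20,240,94,0),(507.2,297,240,84.42,0)])"
```

```text
t 57.6 grasp [ 509.  -342.8   50.2] psi 103.79 tilt [ 0.0017 -0.001 ] F [-1.   0.6 10.8] w 31.3 gf 60.0
-> 508 -342.4 240 103.8
  0.0001 -0.0004 -0.1898 0.0014 0.0014 -0.0001 0  x5
-> 570 -20 240 94
  0.1492 0.0686 0.0000 0.0000 -0.0000 0.0855 0  x4
  0.1545 0.0556 0.0000 0.0000 -0.0000 0.0855 0  x4
-> 507.2 297 240 84.42
  0.1603 -0.0203 -0.0000 0.0000 -0.0000 0.0836 0  x4
  0.1581 -0.0336 -0.0000 0.0000 -0.0000 0.0836 0  x4
```

All three bays hold a housing with its block down in front. Lid is gripped; carry it back.

Call:
jog_arm(
  plan="0 0 -0.015 0 0 0 0; 0 0 -0.055 0 0 0 0; 0 0 -0.1 0 0 0 0; 0 0 -0.145 0 0 0 0; 0 0 -0.19 0 0 0 0",
)

```text
time: 58.1
eef_pos: [507.9, -342.0, 396.9]
ee_rot: [1.938, 2.472, 0.0]
contact_force: [0.8, -1.3, -3.3]
grip_width: 31.0
gripper_force: 60.2
```

Call:
jog_arm(
  plan="0 0 0 0 0 0 0; 0 0 0 0 0 0 0; 0 0 0 0 0 0 0",
)

```text
time: 58.4
eef_pos: [507.9, -341.9, 393.3]
ee_rot: [-1.938, -2.471, -0.0]
contact_force: [-0.0, 0.2, -2.4]
grip_width: 31.4
gripper_force: 60.6
```

Call:
jog_arm(
  plan="0.0298 0.0137 0 0 0 0.0171 0; 0.0597 0.0274 0 0 0 0.0342 0; 0.0895 0.0412 0 0 0 0.0513 0; 0.1194 0.0549 0 0 0 0.0684 0; 0.1492 0.0686 0 0 0 0.0855 0",
)

```text
time: 58.9
eef_pos: [539.0, -179.7, 392.3]
ee_rot: [-2.042, -2.384, 0.001]
contact_force: [0.2, -0.5, -2.9]
grip_width: 31.3
gripper_force: 60.3
```

Call:
jog_arm(
  plan="0.0309 0.0111 0 0 0 0.0171 0; 0.0618 0.0222 0 0 0 0.0342 0; 0.0927 0.0334 0 0 0 0.0513 0; 0.1236 0.0445 0 0 0 0.0684 0; 0.1545 0.0556 0 0 0 0.0855 0",
)

```text
time: 59.4
eef_pos: [570.1, -18.5, 392.4]
ee_rot: [-2.142, -2.295, 0.003]
contact_force: [0.6, -0.2, -3.6]
grip_width: 31.6
gripper_force: 60.3
```

Call:
jog_arm(
  plan="0.0321 -0.0041 0 0 0 0.0167 0; 0.0641 -0.0081 0 0 0 0.0334 0; 0.0962 -0.0122 0 0 0 0.0502 0; 0.1282 -0.0162 0 0 0 0.0669 0; 0.1603 -0.0203 0 0 0 0.0836 0",
)

```text
time: 59.9
eef_pos: [538.2, 139.8, 392.3]
ee_rot: [-2.237, -2.204, 0.004]
contact_force: [0.6, -0.5, -3.9]
grip_width: 31.1
gripper_force: 60.4
```

Call:
jog_arm(
  plan="0.0316 -0.0067 0 0 0 0.0167 0; 0.0632 -0.0134 0 0 0 0.0334 0; 0.0949 -0.0202 0 0 0 0.0502 0; 0.1265 -0.0269 0 0 0 0.0669 0; 0.1581 -0.0336 0 0 0 0.0836 0",
)

```text
time: 60.4
eef_pos: [506.8, 298.3, 392.3]
ee_rot: [-2.327, -2.109, 0.004]
contact_force: [0.1, 0.3, -2.6]
grip_width: 31.4
gripper_force: 60.4
```

Call:
jog_arm(
  plan="0 0 0 0 0 0 0; 0 0 0 0 0 0 0; 0 0 0 0 0 0 0; 0 0 0 0 0 0 0",
)

```text
time: 60.8
eef_pos: [507.8, 296.3, 393.5]
ee_rot: [2.328, 2.109, -0.001]
contact_force: [-0.1, 0.2, -3.0]
grip_width: 31.4
gripper_force: 60.3
```

```bash
cat > lid.py <<'E'
from go import *
from m import *
plan([(507.2,297,125,84.42,0)])
s,g,Q=pose()
for n in('scene','top'):
    im,d=cap(n); w=cloud(n,d); z=w[...,2]
    for q in clusters(n,d,95,g[2]-14,350,660,120,480,200):
        print(n,'lid',len(q),rect(q[:,:2]),np.median(q[:,2]).round(1))
        A=np.c_[q[:,:2]-q[:,:2].mean(0),np.ones(len(q))]; print('  slope',np.linalg.lstsq(A[q[:,2]>np.median(q[:,2])-6],q[q[:,2]>np.median(q[:,2])-6,2],rcond=None)[0].round(4))
E
python3 lid.py
```

```text
t 60.8 grasp [507.7 296.2 238.5] psi 84.36 tilt [-0.0005 -0.0006] F [-0.1  0.2 -3. ] w 31.4 gf 60.3
-> 507.2 297 125 84.42
  0.0007 -0.0006 0.1135 -0.0004 0.0006 -0.0010 0  x3
scene lid 5390 [507.4 297.1 231.7 207.2  84.6] 213.1
  slope [-3.600000e-03  1.700000e-03  2.132627e+02]
top lid 1440 [502.4 239.6 203.  114.8  -5.7] 213.6
  slope [1.200000e-03 1.200000e-03 2.139407e+02]
top lid 244 [501.9 386.7  67.4  53.8 -66. ] 214.6
  slope [ 1.180000e-02 -1.030000e-02  2.146344e+02]
```

Call:
jog_arm(
  plan="0.0004 -0.0004 0.04 0 0 0 0; 0.0004 -0.0004 0.08 0 0 0 0; 0.0004 -0.0004 0.105 0 0 0 0; 0.0004 -0.0004 0.112 0 0 0 0; 0.0004 -0.0004 0.112 0 0 0 0",
)

```text
time: 61.4
eef_pos: [507.4, 297.2, 281.5]
ee_rot: [-2.328, -2.11, 0.002]
contact_force: [-0.0, 0.1, -1.5]
grip_width: 31.4
gripper_force: 60.1
```

Call:
jog_arm(
  plan="0 0 0 0 0 0 0; 0 0 0 0 0 0 0; 0 0 0 0 0 0 0; 0 0 0.003 0 0 0 0; 0 0 0.003 0 0 0 0",
)

```text
time: 61.9
eef_pos: [507.3, 297.6, 279.0]
ee_rot: [2.327, 2.11, 0.001]
contact_force: [-0.3, -0.4, -2.2]
grip_width: 31.5
gripper_force: 60.2
```

Call:
jog_arm(
  plan="0 0 0.002 0 0 0 0; 0 0 0.004 0 0 0 0; 0 0 0.006 0 0 0 0; 0 0 0.006 0 0 0 0",
)

```text
time: 62.3
eef_pos: [507.2, 297.6, 272.5]
ee_rot: [2.327, 2.11, -0.0]
contact_force: [-0.8, -0.0, -2.1]
grip_width: 31.7
gripper_force: 60.2
```

Call:
jog_arm(
  plan="0 0 0.002 0 0 0 0; 0 0 0.004 0 0 0 0; 0 0 0.006 0 0 0 0; 0 0 0.006 0 0 0 0",
)

```text
time: 62.7
eef_pos: [507.3, 297.6, 266.6]
ee_rot: [2.327, 2.11, -0.0]
contact_force: [-0.9, 0.5, -2.9]
grip_width: 31.3
gripper_force: 60.2
```

Call:
jog_arm(
  plan="0 0 0.001 0 0 0 0; 0 0 0.002 0 0 0 0; 0 0 0.003 0 0 0 0; 0 0 0.003 0 0 0 0",
)

```text
time: 63.1
eef_pos: [507.4, 297.7, 264.3]
ee_rot: [2.327, 2.11, 0.001]
contact_force: [-2.2, -1.0, 2.5]
grip_width: 31.2
gripper_force: 61.0
```

Seated at the original grasp height. Release, rise, and check.

Call:
jog_arm(
  plan="0 0 0.001 0 0 0 0; 0 0 0.001 0 0 0 1; 0 0 0 0 0 0 1; 0 0 0 0 0 0 1; 0 0 -0.01 0 0 0 1",
)

```text
time: 63.6
eef_pos: [507.0, 297.4, 273.3]
ee_rot: [-2.327, -2.11, 0.002]
contact_force: [0.0, -0.4, 0.2]
grip_width: 84.9
gripper_force: 0.0
```

Call:
jog_arm(
  plan="0 0 -0.04 0 0 0 1; 0 0 -0.08 0 0 0 1; 0 0 -0.12 0 0 0 1; 0 0 -0.16 0 0 0 1",
)

```text
time: 64.0
eef_pos: [507.0, 297.5, 436.3]
ee_rot: [2.327, 2.11, 0.001]
contact_force: [0.2, 1.1, -0.3]
grip_width: 85.6
gripper_force: 0.0
```

Call:
jog_arm(
  plan="-0.05 0 -0.02 0 0 0 1; -0.1 0 -0.03 0 0 0 1; -0.15 0 -0.03 0 0 0 1; -0.2 0 -0.03 0 0 0 1; -0.25 0 -0.03 0 0 0 1",
)

```text
time: 64.5
eef_pos: [482.6, 51.8, 464.9]
ee_rot: [2.326, 2.11, 0.002]
contact_force: [0.2, -1.4, 0.2]
grip_width: 85.3
gripper_force: 0.0
```

```bash
cat > fin.py <<'E'
from go import *
from m import *
status()
for n in('scene','top'):
    im,d=cap(n)
    cv2.imwrite(f'pics/{n}_fin.png',cv2.resize(im,(800,600)))
    for q in clusters(n,d,66,100,350,660,150,450,300):
        t=q[abs(q[:,2]-np.median(q[:,2]))<6]; A=np.c_[t[:,:2]-t[:,:2].mean(0),np.ones(len(t))]
        print(n,'lid',rect(q[:,:2]),np.linalg.lstsq(A,t[:,2],rcond=None)[0].round(4))
E
python3 fin.py
```

```text
t 64.5 grasp [482.9  51.8 309.9] psi 84.44 tilt [ 0.0016 -0.0001] F [ 0.2 -1.4  0.2] w 85.3 gf 0.0
scene lid [507.6 298.2 230.4 208.7  84.3] [-2.2000e-03  4.0000e-04  8.4046e+01]
top lid [508.6 309.  215.4 205.   84.6] [1.40000e-03 4.00000e-04 8.45592e+01]
```

View pics/scene_fin.png

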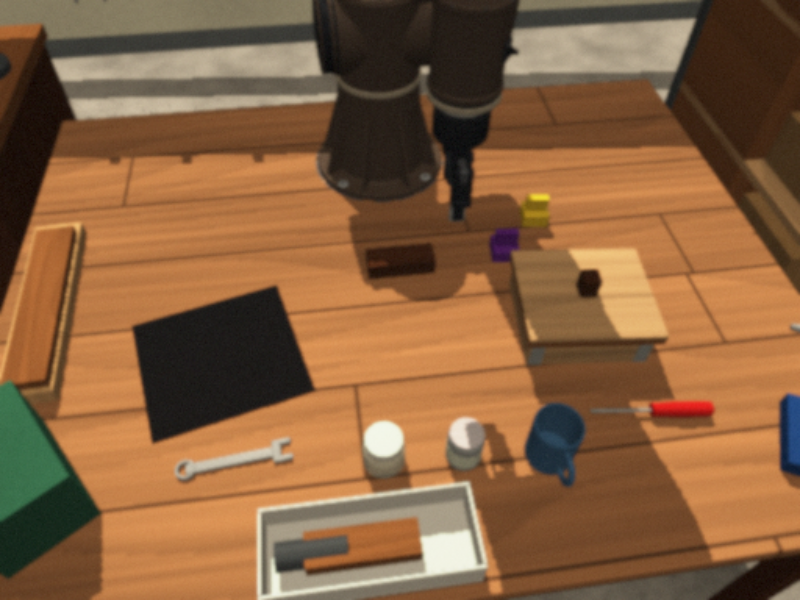

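The lid is seated at (588,295), level with its top at 84 mm as at the start. Bench items are untouched and the arm is clear.

Call:
jog_arm(
  plan="0 0 0 0 0 0 1; 0 0 0 0 0 0 1; 0 0 0 0 0 0 1; 0 0 0 0 0 0 1",
)

```text
time: 65.0
eef_pos: [483.5, 54.6, 463.9]
ee_rot: [2.325, 2.113, 0.0]
contact_force: [0.5, -0.2, 0.3]
grip_width: 85.3
gripper_force: 0.0
```

```bash
python3 -c "
from station import close_job
print(close_job())"
```

```text
the job is handed in; nothing more can be done
None
```

I handed the job in at 65 s: all three housings stand in their own bays with their matching blocking pieces, and the lid is back on level with its top at 84 mm, as at the start; the hand-in gave no verdict.

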